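# Clear the packing tray and nest the U channels

### The job

Move every heat sink out of the green packing tray on to the blue mat, one lying squarely in each white outline (any outline). In the emptied tray, nest all the loose U channels, upright on the floor and square across the tray, in one unbroken row that starts from the stop channel screwed in at the tray's end: each one turned the opposite way to its neighbour, with its near leg reaching a good third to two thirds of the way into its neighbour's opening, so that the legs interlock. Leave everything else on the bench where it is.

Things in the scene. Friction and masses are not known exactly. Their poses are not given: they have to be found in the camera images.
- tray: Green packing tray fixed to the bench, 240 mm long (its x) by 164 mm wide (its y), origin at the centre of its underside. Inner floor 5 mm above the origin, walls 4 mm thick, rim 14 mm above the origin. At its -x end an upright aluminium U channel just like the loose ones, the stop channel, is screwed to the floor: its centre lies at x -85, y -19 mm and it opens towards the tray's +y. The nest starts from it and grows towards the tray's +x.
- stop_web (a point): Middle of the web of the stop channel (tray x -85, y -48 mm, half-way up). Its legs reach from there along the tray's +y, to y +14 mm. Its axes are the tray's axes.
- mat: Blue parts mat fixed to the bench, 190 (its x) by 156 mm (its y), 3 mm thick, origin at the centre of its underside. Four white outlines, inner size about 65 x 35 mm, long side along the mat's x, in two rows of two, centred at x -42 or +42, y -36 or +36 mm.
- ch1_mid (a point): Loose aluminium U channel (may be absent), standing on its cut end so that its U shows from above; 66 mm deep, 50 mm wide, 45 mm tall, 130 g (0.7 to 1.4 times). Web 8 mm thick, two legs 6 mm thick that reach 58 mm beyond the web, 38 mm clear between them. This point is the centre of its 66 x 50 x 45 mm outline; x points from the web towards the open side, z up.
- ch1_web (a point): Middle of the web of the same channel (29 mm towards -x from its _mid point, half-way up), a good place to pinch it from above across the 8 mm web; same axes.
- ch2_mid (a point): Loose aluminium U channel (may be absent), standing on its cut end so that its U shows from above; 66 mm deep, 50 mm wide, 45 mm tall, 130 g (0.7 to 1.4 times). Web 8 mm thick, two legs 6 mm thick that reach 58 mm beyond the web, 38 mm clear between them. This point is the centre of its 66 x 50 x 45 mm outline; x points from the web towards the open side, z up.
- ch2_web (a point): Middle of the web of the same channel (29 mm towards -x from its _mid point, half-way up), a good place to pinch it from above across the 8 mm web; same axes.
- ch3_mid (a point): Loose aluminium U channel (may be absent), standing on its cut end so that its U shows from above; 66 mm deep, 50 mm wide, 45 mm tall, 130 g (0.7 to 1.4 times). Web 8 mm thick, two legs 6 mm thick that reach 58 mm beyond the web, 38 mm clear between them. This point is the centre of its 66 x 50 x 45 mm outline; x points from the web towards the open side, z up.
- ch3_web (a point): Middle of the web of the same channel (29 mm towards -x from its _mid point, half-way up), a good place to pinch it from above across the 8 mm web; same axes.
- ch4_mid (a point): Loose aluminium U channel (may be absent), standing on its cut end so that its U shows from above; 66 mm deep, 50 mm wide, 45 mm tall, 130 g (0.7 to 1.4 times). Web 8 mm thick, two legs 6 mm thick that reach 58 mm beyond the web, 38 mm clear between them. This point is the centre of its 66 x 50 x 45 mm outline; x points from the web towards the open side, z up.
- ch4_web (a point): Middle of the web of the same channel (29 mm towards -x from its _mid point, half-way up), a good place to pinch it from above across the 8 mm web; same axes.
- ch5_mid (a point): Loose aluminium U channel (may be absent), standing on its cut end so that its U shows from above; 66 mm deep, 50 mm wide, 45 mm tall, 130 g (0.7 to 1.4 times). Web 8 mm thick, two legs 6 mm thick that reach 58 mm beyond the web, 38 mm clear between them. This point is the centre of its 66 x 50 x 45 mm outline; x points from the web towards the open side, z up.
- ch5_web (a point): Middle of the web of the same channel (29 mm towards -x from its _mid point, half-way up), a good place to pinch it from above across the 8 mm web; same axes.
- sink1_mid (a point): Dark finned heat sink (may be absent), a block 60 (its x) x 30 (its y) x 34 mm tall with upright fins, 110 g (0.7 to 1.4 times), at first lying in the tray; this point is its centre. Either end may point either way.
- sink2_mid (a point): Dark finned heat sink (may be absent), a block 60 (its x) x 30 (its y) x 34 mm tall with upright fins, 110 g (0.7 to 1.4 times), at first lying in the tray; this point is its centre. Either end may point either way.
- sink3_mid (a point): Dark finned heat sink (may be absent), a block 60 (its x) x 30 (its y) x 34 mm tall with upright fins, 110 g (0.7 to 1.4 times), at first lying in the tray; this point is its centre. Either end may point either way.
- sink4_mid (a point): Dark finned heat sink (may be absent), a block 60 (its x) x 30 (its y) x 34 mm tall with upright fins, 110 g (0.7 to 1.4 times), at first lying in the tray; this point is its centre. Either end may point either way.
- flux_bottle: Bystander, leave alone: white squeeze bottle, 44 mm across, 110 mm tall, upright.
- solder_reel: Bystander, leave alone: grey metal reel of solder, 52 mm across, 40 mm tall.
- driver: Bystander, leave alone: screwdriver lying down.
- screw_dish: Bystander, leave alone: round steel dish, 70 mm across, 28 mm tall.
- esd_brush: Bystander, leave alone: brush lying down.
- relay_box: Bystander, leave alone: black plastic box 60 x 50 x 40 mm.
Mind the look-alikes: they are no part of the job. What is shaped like the part that bears sink2_mid but yellow is not meant.

How it is judged:
By the outcome, as a careful person would: the job done as asked, in the order asked, and still so for the second after the job is handed in, with the robot touching nothing.
Of ch1, ch2, ch3, ch4, ch5 only 3 to 5 are there at a start; the rules pass over those that are not, and their reading is None.
Of sink1, sink2, sink3, sink4 only 3 to 4 are there at a start; the rules pass over those that are not, and their reading is None.
At some moment in a run one of ch1, ch2, ch3, ch4, ch5, sink1, sink2, sink3, sink4 may be knocked a few centimetres aside while the robot is not near it.
It also fails if it takes over 210 s, if anything falls off the work surface, if the arm or the gripper's body presses on something with over 40 N, if the wrist force passes 120 N, or if a joint passes its speed limit or range.

### The arm

A 6-joint arm with a two-finger parallel gripper is mounted at the origin on the work surface. World frame = base frame: x ahead of the robot, y to its left, z up, the work surface at z = 0. Lengths are in m, angles in rad, forces in N, time in s.
With the tool pointing down it reaches from about 0.35 to 0.975 m from the base axis. Payload 4.9 kg.
Tool frame: the origin (TCP) lies midway between the tips of the shut fingers; the grasp point (between the pads) lies 19 mm behind it; z points along the fingers, y is the line along which they close (so a half turn about z gives the same grasp; the last joint's range is limited). The gripper opens to 85 mm and grips with 20 to 120 N. Pads are 22 mm wide; open, the fingers measure 114 mm over their backs; the gripper's body (76 mm by 85 mm) begins 54 mm behind the grasp point. The pads swing forward as they close: fully open they stand 13 mm farther back than shut.
Start: joints at [1.018, 0.053, 1.613, -0, 1.476, -0.119], TCP at [0.263, 0.567, 0.231] pointing down, gripper open.
Joint ranges: [-3.01, 3.01], [-1.01, 2.22], [0.06, 2.58], [-1.02, 4.17], [0.09, 2.62], [-3.14, 3.14]. Speed limits (rad/s): [2.57, 2.57, 3.14, 3.14, 3.14, 3.14].

### API

Orientations are given as a unit quaternion [w, x, y, z].
In Python, from plant import * gives the robot as it stands.
- The arm moves only by the tool jog_arm, never from a script. Its argument "targets" is a list of rows, each a list of 3 entries, a list of its own where there are three numbers: the shift along the tool's x, y, z in units of 25 mm (1.0 is 25 mm), then the turn, a rotation vector about the tool's x, y, z in units of 8 degrees (1.0 is 8 degrees), then the opening in per cent of the stroke, from 0 (shut) to 100 (fully open). A call has 1 to 8 rows; each row is the pose to reach, as a shift and turn from the pose commanded when the call began, along the tool's axes at that moment; what a row does not reach only later rows make up. A row lasts 1/8 s, in which the tool goes at most 62.5 mm and 10.7 degrees, less where a joint would pass 70% of its speed; a pose out of reach is approached as far as the arm can. A call with a gripper value outside its range is refused whole. The fingers move at their own pace and stop on an object; the grip force is fixed at half the most. Time passes only in rows, so rows that repeat a pose let the fingers close. It gives the time, the measured TCP pose, the force, the opening and the grip force at its end, in the units of the state.
- state(): the state, without advancing time (a new reading comes with each control period).
- grab_frame(name): name is "side" or "top"; returns (picture, depth): 400x640x3 uint8, red, green, blue; 400x640 float32, m along the optical axis (not along the pixel's ray), 0 where there is no reading.
- camera_params(name): a dict with "fovy" (degrees; the focal length in pixels is half the picture's height over the tangent of half this angle, whatever the lens; pixels are square), "cx", "cy" (the principal point, pixels), "rvec" (rotation vector, rad) and "tvec" (3), from world to camera coordinates, as OpenCV has them. Camera axes: x right, y down, z forward; pixel columns grow to the right and rows downward; lengths in m; the calibration is good to about 2 mm. A picture is of the moment at which its call begins. camera_params takes no time and is no camera call.
- job_done(): hands the job in; it is judged then, once.
The state is a dict: "time": time; "joint_pos": joint angles; "joint_vel": joint speeds; "joint_efforts": joint torques, N m; "tool_pos": TCP position; "tool_rot": TCP orientation; "contact_force": force on the tool from outside, world axes, zero at the start; "ft_torque": the same for the moment, N m; "gripper_width": opening from 0.0 (shut) to 1.0 (fully open); "grasp_force": force on a finger pad.
Only numpy, scipy, OpenCV 4.12 (cv2) and the standard library are available. Lean on these libraries where they do the work, as an engineer would, in place of code of your own. Each camera call takes 0.05 s, during which the arm holds its last target. There are 200 camera calls.

## Working session

There is one attempt and no reset: what is moved stays moved. The work goes in short steps, Python scripts to look and compute and a tool call to move; the robot and the scene stay as the last step left them, time stands still between calls to the robot, and variables do not carry over. Pictures are saved under pics/ and viewed, at most 14 in all, crops included, and the job is handed in when it is done.

Besides the shell and the picture viewer there is one more tool, called after "Request:" as name(argument=value, ...) on one line, values as JSON. jog_arm: Moves the arm, as the interface text tells. Its arguments: {"type":"object","properties":{"targets":{"type":"array"}},"required":["targets"]}

```bash
ls; mkdir -p pics; cat > h.py <<'E'
from plant import *
import numpy as np, cv2
def cam(n):
    c=camera_params(n); R=cv2.Rodrigues(np.array(c["rvec"],float))[0]
    return (200/np.tan(np.radians(c["fovy"]/2)),c["cx"],c["cy"],R,np.array(c["tvec"],float))
def cloud(n,d):
    f,cx,cy,R,t=cam(n); v,u=np.mgrid[:400,:640]
    P=np.stack([(u-cx)/f*d,(v-cy)/f*d,d],-1)
    return (P-t)@R
def ray(n,u,v,z):
    f,cx,cy,R,t=cam(n); o=-R.T@t; r=R.T@np.array([(u-cx)/f,(v-cy)/f,1.])
    return o+r*(z-o[2])/r[2]
def proj(n,p):
    f,cx,cy,R,t=cam(n); q=R@np.array(p,float)+t; return q[0]/q[2]*f+cx,q[1]/q[2]*f+cy
def grab(n,name):
    im,d=grab_frame(n); cv2.imwrite(f"pics/{name}.png",im[...,::-1]); np.savez(f"pics/{name}.npz",im=im,d=d); return im,d
E
python3 - <<'E'
from h import *
for n in("top","side"):
    im,d=grab(n,n+"0"); c=camera_params(n); print(n,c)
    P=cloud(n,d); print(np.percentile(P[d>0][:,2],[1,50,99]))
s=state(); print(s["tool_pos"],s["tool_rot"],s["gripper_width"],s["time"])
E
```

```text
pics
top {'fovy': 48.30474247903395, 'cx': 324.16871686396615, 'cy': 202.59515371388355, 'rvec': array([ 2.13711973, -2.08761009,  0.20001516]), 'tvec': array([-0.01259775,  0.488863  ,  1.33958446])}
[-0.75313639 -0.00117761  0.63365905]
side {'fovy': 47.197992408009405, 'cx': 322.87007280284604, 'cy': 191.53490479026811, 'rvec': array([ 0.52420439,  2.64550634, -1.20770299]), 'tvec': array([ 0.4731705 , -0.09051139,  1.45655848])}
[-0.75718961 -0.00107719  0.57722601]
[0.26238161 0.56660241 0.23016023] [-3.25621282e-04  2.15209203e-01  9.76567474e-01 -9.28241682e-04] 0.9990646222724715 0.1
```

```bash
python3 - <<'E'
import cv2
im=cv2.imread("pics/top0.png"); cv2.imwrite("pics/top0b.png",cv2.resize(im,(800,500)))
E
```

```text
(no output)
```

View pics/top0.png

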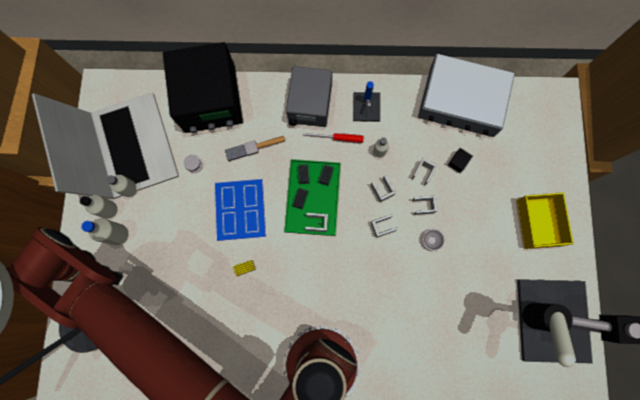

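View pics/side0.png

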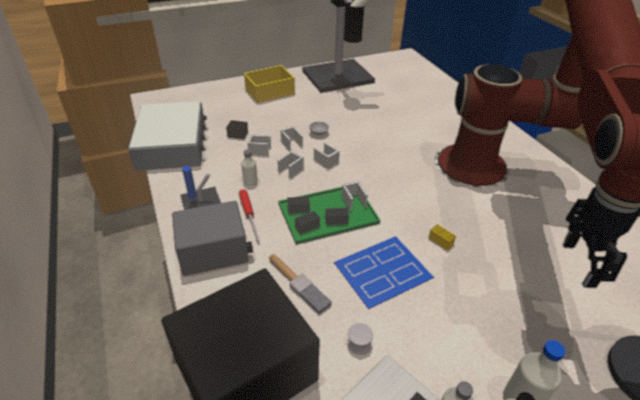

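```bash
python3 - <<'E'
from h import *
for n in("top","side"):
    z=np.load(f"pics/{n}0.npz"); im,d=z["im"],z["d"]; P=cloud(n,d)
    hsv=cv2.cvtColor(im,cv2.COLOR_RGB2HSV)
    for nm,(lo,hi),h in(("tray",((50,120,40),(75,255,255)),.014),("mat",((100,120,60),(125,255,255)),.003)):
        m=cv2.inRange(hsv,lo,hi); k,l,st,_=cv2.connectedComponentsWithStats(m)
        A=[i for i in range(1,k) if st[i,4]>60]; print(n,nm,[st[i].tolist() for i in A])
    # table-level bias
    ok=(d>0)&(abs(P[...,0]-.6)<.25)&(abs(P[...,1])<.4); print("table z",np.percentile(P[ok][:,2],[10,50,90]))
    if n=="top": u0,u1,v0,v1=200,480,125,285
    else: u0,u1,v0,v1=215,485,110,310
    hm=np.clip(P[...,2]*1000*4,0,255).astype(np.uint8)[v0:v1,u0:u1]
    a=cv2.resize(im[v0:v1,u0:u1,::-1],None,fx=2.9,fy=2.9,interpolation=cv2.INTER_CUBIC)
    cv2.imwrite(f"pics/{n}crop.png",a[:600])
    cv2.imwrite(f"pics/{n}h.png",cv2.resize(cv2.applyColorMap(hm,cv2.COLORMAP_JET),None,fx=2.9,fy=2.9,interpolation=cv2.INTER_NEAREST))
print(ray("top",320,200,0),ray("top",330,200,0),ray("top",320,210,0))
E
```

```text
top tray [[285, 160, 55, 75, 2863]]
top mat [[215, 179, 51, 62, 2590], [82, 221, 12, 11, 108]]
table z [-0.00422213  0.00077148  0.06833988]
side tray [[280, 191, 98, 50, 1443]]
side mat [[502, 0, 67, 71, 1383], [516, 122, 35, 16, 269], [335, 237, 98, 71, 1983], [376, 246, 25, 16, 211], [348, 258, 26, 16, 232], [393, 265, 26, 17, 245], [364, 278, 27, 18, 266], [544, 340, 22, 21, 339]]
table z [-0.0030238   0.0008093   0.09678786]
[0.50705811 0.01312642 0.        ] [ 0.50778834 -0.01914342  0.        ] [0.47425018 0.01227211 0.        ]
```

View pics/topcrop.png

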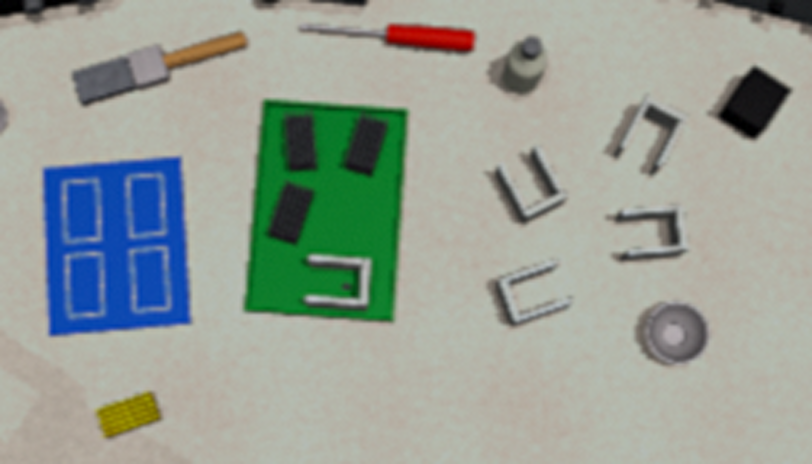

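View pics/toph.png

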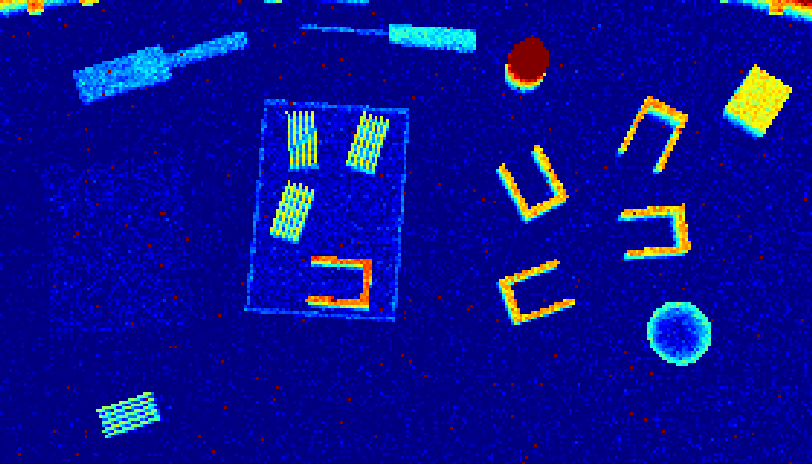

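```bash
cat > meas.py <<'E'
from h import *
from scipy.optimize import least_squares
from scipy.ndimage import label
U=np.array([[33,-22],[-29,-22],[-29,22],[33,22]])/1e3
def dist(X,V=U):
    D=[]
    for a,b in zip(V[:-1],V[1:]):
        t=np.clip(((X-a)@(b-a))/((b-a)@(b-a)),0,1); D.append(np.linalg.norm(X-a-t[:,None]*(b-a),axis=1))
    return np.min(D,0)
def fitU(X,z=None):
    c=X.mean(0); best=None
    for a in np.arange(0,6.28,.3):
        f=lambda p:dist((X-p[:2])@np.array([[np.cos(p[2]),-np.sin(p[2])],[np.sin(p[2]),np.cos(p[2])]]))
        r=least_squares(f,[*c,a],loss="soft_l1",f_scale=.003,max_nfev=60,x_scale=[.01,.01,.2])
        if best is None or r.cost<best[0]: best=(r.cost,r.x,np.sqrt(np.mean(f(r.x)**2)))
    p=best[1]; return p[0],p[1],np.degrees(p[2])%360,best[2]
def blobs(n,d,zlo,zhi,box,minn,r=9):
    P=cloud(n,d).reshape(-1,3); x0,x1,y0,y1=box
    Q=P[(d.ravel()>0)&(P[:,2]>zlo)&(P[:,2]<zhi)&(P[:,0]>x0)&(P[:,0]<x1)&(P[:,1]>y0)&(P[:,1]<y1)]
    from scipy.spatial import cKDTree
    from scipy.sparse.csgraph import connected_components
    l=connected_components(cKDTree(Q).sparse_distance_matrix(cKDTree(Q),r/1e3))[1]
    return [Q[l==i] for i in range(l.max()+1) if (l==i).sum()>=minn]
def rect(P):
    (c,s,a)=cv2.minAreaRect((P[:,:2]*1000).astype(np.float32))
    if s[0]<s[1]: s=s[::-1]; a+=90
    return np.round([c[0]/1e3,c[1]/1e3,s[0],s[1],(a+90)%180-90],4)
E
cat > m0.py <<'E'
from meas import *
for n in("top","side"):
    z=np.load(f"pics/{n}0.npz"); im,d=z["im"],z["d"]; hsv=cv2.cvtColor(im,cv2.COLOR_RGB2HSV)
    for nm,lo,hi,h,bx in(("tray",(50,120,40),(75,255,255),.014,(280,150,110,120)),("mat",(100,120,60),(125,255,255),.003,(210,170,60,80) if n=="top" else (330,230,110,80))):
        m=cv2.inRange(hsv,lo,hi); M=np.zeros_like(m);x,y,w,h_=bx; M[y:y+h_,x:x+w]=m[y:y+h_,x:x+w]
        v,u=np.nonzero(M); print(n,nm,rect(np.array([ray(n,a,b,h) for a,b in zip(u,v)])))
    for B in blobs(n,d,.035,.060,(.4,.75,-.36,.12),60):
        if len(B)<2000: print(n,"U",len(B),np.round(fitU(B[:,:2]),4),B[:,2].mean().round(4))
    for B in blobs(n,d,.024,.046,(.5,.66,-.1,.12),30,12): print(n,"S",len(B),rect(B),B.mean(0).round(4))
E
python3 m0.py
```

```text
top tray [ 5.152000e-01  3.770000e-02  2.374106e+02  1.600987e+02 -2.941900e+00]Traceback (most recent call last):
  File "m0.py", line 6, in <module>
    v,u=np.nonzero(M); print(n,nm,rect(np.array([ray(n,a,b,h) for a,b in zip(u,v)])))
                                                 ~~~^^^^^^^^^
  File "h.py", line 11, in ray
    f,cx,cy,R,t=cam(n); o=-R.T@t; r=R.T@np.array([(u-cx)/f,(v-cy)/f,1.])
                ~~~^^^
  File "h.py", line 4, in cam
    c=camera_params(n); R=cv2.Rodrigues(np.array(c["rvec"],float))[0]
ValueError: time passes only in moves, steps and waits
```

```bash
python3 - <<'E'
import re
s=open("h.py").read()
s=s.replace('    c=camera_params(n); R=','    c=_C(n); R=').replace("def cam(n)","""import functools
@functools.cache
def _C(n): return camera_params(n)
@functools.cache
def cam(n)""")
open("h.py","w").write(s)
E
python3 m0.py
```

```text
top tray [ 5.152000e-01  3.770000e-02  2.374106e+02  1.600987e+02 -2.941900e+00]
top mat [  0.471    0.2712 187.9659 154.0843   6.3329]
top U 124 [ 6.030000e-01 -3.183000e-01  1.535269e+02  2.200000e-03] 0.0441
top U 65 [5.948000e-01 4.550000e-02 2.797098e+02 7.600000e-03] 0.0383
top U 72 [5.95100e-01 1.44000e-02 6.70914e+01 7.60000e-03] 0.0386
top U 139 [ 5.43800e-01 -1.85500e-01  2.82873e+01  2.20000e-03] 0.043
top U 72 [5.1310e-01 9.4300e-02 7.6618e+01 7.6000e-03] 0.0386
top U 140 [ 4.92900e-01 -3.16900e-01  9.56216e+01  2.30000e-03] 0.0433
top U 137 [4.29600e-01 2.14000e-02 8.70295e+01 2.10000e-03] 0.0475
top U 79 [ 4.23800e-01 -1.88600e-01  2.91078e+02  2.20000e-03] 0.0438
top S 95 [ 0.5899  0.0676 60.5857 30.1333  5.9698] [0.589  0.0678 0.0362]
top S 114 [ 5.87600e-01 -5.30000e-03  5.95494e+01  3.06294e+01 -1.60461e+01] [ 0.5874 -0.005   0.0355]
top S 84 [  0.5167   0.0729  40.3867  31.2974 -13.6489] [0.5182 0.0731 0.0351]
side tray [ 5.221000e-01  5.250000e-02  2.302203e+02  1.500200e+02 -3.126200e+00]
side mat [  0.4739   0.2789 185.8596 152.2558   6.2846]
side U 120 [ 4.9770
[... 184 characters left out ...]
0000e-03] 0.041
side U 144 [ 5.48400e-01 -1.77400e-01  2.82689e+01  2.50000e-03] 0.0414
side U 106 [ 6.71100e-01 -1.79000e-01  2.06704e+02  2.20000e-03] 0.048
side U 215 [4.34500e-01 2.98000e-02 8.73054e+01 2.40000e-03] 0.0442
side U 133 [ 5.861000e-01 -2.020000e-02  2.568889e+02  7.600000e-03] 0.0373
side U 137 [5.051000e-01 6.340000e-02 2.524104e+02 7.500000e-03] 0.0373
side U 135 [5.90400e-01 9.49000e-02 9.35273e+01 7.70000e-03] 0.0374
side S 245 [ 5.90200e-01  5.00000e-04  6.04152e+01  3.78043e+01 -1.42748e+01] [0.591  0.0047 0.0345]
side S 179 [  0.5186   0.0801  44.8559  34.9003 -11.8572] [0.5208 0.0825 0.0344]
side S 271 [ 0.593   0.0743 60.0486 34.6128  6.4072] [0.594  0.0771 0.0344]
```

```bash
cat > go.py <<'E'
import sys
from h import *
from scipy.spatial.transform import Rotation as Ro
def go(x,y,z,yaw):
    s=state(); w,a,b,c=s["tool_rot"]; R=Ro.from_quat([a,b,c,w]); p=np.array(s["tool_pos"])
    ys=np.radians(yaw); j1=np.degrees(np.arctan2(y,x))
    cand=[yaw+k*180 for k in(-2,-1,0,1,2)]; cand=[q for q in cand if abs(j1-q)<172]
    cur=np.degrees(np.arctan2(*R.as_matrix()[1::-1,1])); cur+=360*round((s["joint_pos"][0]*57.3-s["joint_pos"][5]*57.3-cur)/360)
    yw=min(cand,key=lambda q:abs(q-cur)); q=np.radians(yw)
    T=np.array([[-np.sin(q),np.cos(q),0],[np.cos(q),np.sin(q),0],[0,0,-1]]).T
    T=np.c_[[np.sin(q)*-1,np.cos(q),0],[np.cos(q),np.sin(q),0],[0,0,-1]]
    d=R.inv().apply(np.array([x,y,z])-p)/.025; t=(R.inv()*Ro.from_matrix(T)).as_rotvec(degrees=True)/8
    print("t",round(s["time"],2),"at",p.round(4),"yaw",round(cur,2),"w",round(s["gripper_width"],3),"-> shift",d.round(2),"turn",t.round(2),"rows",np.ceil(max(np.linalg.norm(d)*25/62.5,np.linalg.norm(t)*8/10.7)))
if __name__=="__main__": go(*map(float,sys.argv[1:5]))
E
python3 go.py .588 .068 .16 96
```

```text
t 0.1 at [0.2624 0.5666 0.2302] yaw 65.14 w 0.999 -> shift [-20.2  -12.62   2.83] turn [-0.01 -0.01 -3.86] rows 10.0
```

Request:
jog_arm(targets=[[[-20.2,-12.62,2.8],[0,0,-3.86],60],[[-20.2,-12.62,2.8],[0,0,-3.86],60],[[-20.2,-12.62,2.8],[0,0,-3.86],60],[[-20.2,-12.62,2.8],[0,0,-3.86],60],[[-20.2,-12.62,2.8],[0,0,-3.86],60],[[-20.2,-12.62,2.8],[0,0,-3.86],60],[[-20.2,-12.62,2.8],[0,0,-3.86],60],[[-20.2,-12.62,2.8],[0,0,-3.86],60]])

```text
time: 1.1
tool_pos: [0.5307, 0.156, 0.1733]
tool_rot: [-0.0, -0.053, 0.999, 0.0]
contact_force: [0.7, 0.0, 0.4]
gripper_width: 0.602
grasp_force: 0.0
```

```bash
python3 go.py .588 .068 .16 96
```

```text
t 1.1 at [0.5307 0.156  0.1733] yaw 96.02 w 0.602 -> shift [-1.91 -3.74  0.53] turn [ 0. -0.  0.] rows 2.0
```

Request:
jog_arm(targets=[[[-1.9,-3.74,0.53],[0,0,0],60],[[-1.9,-3.74,0.53],[0,0,0],60],[[-1.9,-3.74,0.53],[0,0,0],60]])

```text
time: 1.48
tool_pos: [0.5876, 0.0673, 0.1593]
tool_rot: [-0.001, -0.05, 0.999, -0.0]
contact_force: [-0.6, 1.8, 0.0]
gripper_width: 0.602
grasp_force: 0.0
```

```bash
cat > calib.py <<'E'
from meas import *
import sys
s=state(); p=np.array(s["tool_pos"]); print(p)
for n in("top","side"):
    im,d=grab(n,"c_"+sys.argv[1]+n); P=cloud(n,d).reshape(-1,3)
    u,v=proj(n,p); print(n,"tcp px",u,v)
    P=P[(d.ravel()>0)&(np.linalg.norm(P[:,:2]-p[:2],axis=1)<.09)]
    for zl in (.0,.02,.04,.06,.08,.1):
        Q=P[(P[:,2]>p[2]+zl-.003)&(P[:,2]<p[2]+zl+.017)]
        if len(Q): print(n,zl,len(Q),Q.min(0).round(4),Q.max(0).round(4),Q.mean(0).round(4))
    u,v=int(u),int(v); c=im[max(v-60,0):v+40,max(u-60,0):u+60,::-1]; cv2.imwrite(f"pics/c_{sys.argv[1]}{n}_crop.png",cv2.resize(c,None,fx=3.3,fy=3.3,interpolation=cv2.INTER_CUBIC))
a=[cv2.imread(f"pics/c_{sys.argv[1]}{n}_crop.png") for n in("top","side")]
cv2.imwrite(f"pics/c_{sys.argv[1]}.png",cv2.hconcat([cv2.resize(x,(396,330)) for x in a]))
E
python3 calib.py a
```

```text
[0.58761733 0.06727702 0.15933491]
top tcp px 301.2378834487871 161.4301424718667
top 0.04 14 [0.5782 0.0087 0.2108] [0.5925 0.1122 0.2163] [0.5836 0.0914 0.2133]
top 0.06 32 [5.723e-01 2.000e-04 2.164e-01] [0.5882 0.1128 0.2359] [0.5806 0.0612 0.2242]
top 0.08 40 [ 0.5691 -0.0026  0.2365] [0.5934 0.1251 0.2559] [0.5783 0.0637 0.2482]
top 0.1 104 [ 0.5688 -0.0054  0.2563] [0.6066 0.1235 0.2737] [0.5869 0.0591 0.2642]
side tcp px 307.4996357081795 179.28948485627313
side 0.0 74 [0.5789 0.0403 0.16  ] [0.6033 0.1102 0.1763] [0.5916 0.0689 0.1699]
side 0.02 108 [0.5791 0.0375 0.1765] [0.6043 0.1111 0.1961] [0.5929 0.0778 0.1861]
side 0.04 109 [0.5718 0.015  0.1966] [0.6089 0.1307 0.2163] [0.5954 0.0753 0.2082]
side 0.06 178 [0.5714 0.0072 0.2165] [0.6099 0.1326 0.2363] [0.5954 0.0891 0.2269]
side 0.08 186 [0.5713 0.0066 0.2363] [0.6103 0.1393 0.2562] [0.5959 0.0953 0.246 ]
side 0.1 234 [0.5708 0.0014 0.2564] [0.6127 0.1397 0.2762] [0.5927 0.1058 0.2646]
```

View pics/c_a.png

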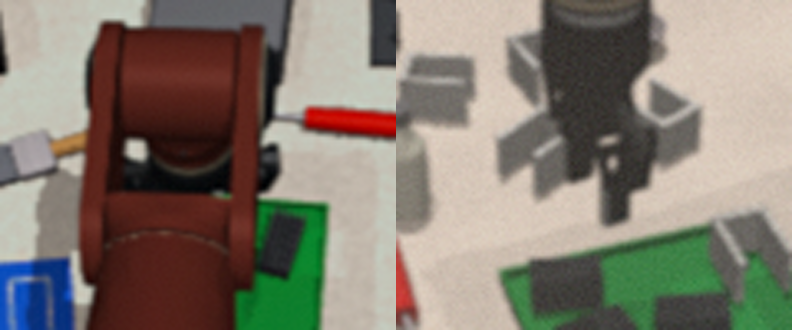

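```bash
python3 go.py .592 .0715 .010 96; python3 go.py .592 .0715 .012 96|tail -c 70
```

```text
t 1.57 at [0.5867 0.0697 0.1599] yaw 95.98 w 0.602 -> shift [-0.23  0.04  6.  ] turn [ 0.   -0.01 -0.  ] rows 3.0
 0.602 -> shift [-0.23  0.04  5.92] turn [ 0.   -0.01 -0.  ] rows 3.0
```

Request:
jog_arm(targets=[[[-0.2,0.05,3],[0,0,0],60],[[-0.2,0.05,4.8],[0,0,0],60],[[-0.2,0.05,6],[0,0,0],60],[[-0.2,0.05,6],[0,0,0],60],[[-0.2,0.05,6],[0,0,0],20],[[-0.2,0.05,6],[0,0,0],20],[[-0.2,0.05,6],[0,0,0],20],[[-0.2,0.05,6],[0,0,0],20]])

```text
time: 2.58
tool_pos: [0.5938, 0.0719, 0.0132]
tool_rot: [0.002, -0.053, 0.999, 0.0]
contact_force: [-1.5, 1.4, 6.7]
gripper_width: 0.333
grasp_force: 61.1
```

```bash
python3 go.py .592 .0715 .110 96
```

```text
t 2.58 at [0.5938 0.0719 0.0132] yaw 96.03 w 0.333 -> shift [ 0.06 -0.01 -3.87] turn [0.   0.03 0.  ] rows 2.0
```

Request:
jog_arm(targets=[[[0,0,-2],[0,0,0],20],[[0,0,-4],[0,0,0],20],[[0,0,-4],[0,0,0],20]])

```text
time: 2.95
tool_pos: [0.5959, 0.0715, 0.1169]
tool_rot: [0.006, -0.052, 0.999, -0.0]
contact_force: [0.1, 0.3, -1.6]
gripper_width: 0.338
grasp_force: 60.1
```

```bash
python3 go.py .5107 .3154 .110 96.3;python3 go.py .5107 .3154 .013 96.3
```

```text
t 2.95 at [0.5959 0.0715 0.1169] yaw 96.02 w 0.338 -> shift [ 2.37 10.06  0.24] turn [-0.01  0.08 -0.04] rows 5.0
t 2.95 at [0.5959 0.0715 0.1169] yaw 96.02 w 0.338 -> shift [ 2.41 10.06  4.12] turn [-0.01  0.08 -0.04] rows 5.0
```

Request:
jog_arm(targets=[[[2.37,10.06,0.24],[0,0,0],20],[[2.37,10.06,0.24],[0,0,0],20],[[2.37,10.06,0.24],[0,0,0],20],[[2.37,10.06,0.24],[0,0,0],20],[[2.37,10.06,1.5],[0,0,0],20],[[2.37,10.06,2.5],[0,0,0],20],[[2.37,10.06,2.5],[0,0,0],20],[[2.37,10.06,2.5],[0,0,0],20]])

```text
time: 3.95
tool_pos: [0.5069, 0.3153, 0.0484]
tool_rot: [0.0, -0.052, 0.999, 0.0]
contact_force: [-0.2, 0.6, -0.8]
gripper_width: 0.334
grasp_force: 60.2
```

```bash
python3 go.py .5107 .3154 .012 96.3
```

```text
t 3.95 at [0.5069 0.3153 0.0484] yaw 96.0 w 0.334 -> shift [-0.15 -0.01  1.45] turn [ 0.    0.   -0.04] rows 1.0
```

Request:
jog_arm(targets=[[[-0.15,0,0.8],[0,0,0],20],[[-0.15,0,1.3],[0,0,0],20],[[-0.15,0,1.45],[0,0,0],20],[[-0.15,0,1.45],[0,0,0],20]])

```text
time: 4.45
tool_pos: [0.5104, 0.3158, 0.0116]
tool_rot: [-0.0, -0.052, 0.999, -0.0]
contact_force: [0.3, 0.6, -2.0]
gripper_width: 0.34
grasp_force: 60.3
```

Request:
jog_arm(targets=[[[0,0,0],[0,0,0],50],[[0,0,0],[0,0,0],60],[[0,0,-2],[0,0,0],60],[[0,0,-4],[0,0,0],60],[[0,0,-4],[0,0,0],60]])

```text
time: 5.08
tool_pos: [0.514, 0.3176, 0.1181]
tool_rot: [0.005, -0.053, 0.999, 0.002]
contact_force: [0.1, 0.2, 0.2]
gripper_width: 0.602
grasp_force: 0.0
```

```bash
python3 go.py .590 -.001 .11 73.9
```

```text
t 5.08 at [0.514  0.3176 0.1181] yaw 96.03 w 0.602 -> shift [ -1.68 -13.     0.3 ] turn [0.04 0.07 2.77] rows 6.0
```

Request:
jog_arm(targets=[[[-1.68,-13,0],[0,0,2.77],60],[[-1.68,-13,0],[0,0,2.77],60],[[-1.68,-13,0],[0,0,2.77],60],[[-1.68,-13,0],[0,0,2.77],60],[[-1.68,-13,0],[0,0,2.77],60],[[-1.68,-13,0],[0,0,2.77],60],[[-1.68,-13,0],[0,0,2.77],60],[[-1.68,-13,0],[0,0,2.77],60]])

```text
time: 6.08
tool_pos: [0.5857, -0.0015, 0.1112]
tool_rot: [-0.001, 0.14, 0.99, 0.0]
contact_force: [0.5, 0.2, 0.7]
gripper_width: 0.601
grasp_force: 0.0
```

```bash
cat > m1.py <<'E'
from meas import *
for n in("top","side"):
    im,d=grab(n,"m1"+n)
    for B in blobs(n,d,.025 if n=="top" else .03,.042,(.38,.58,.18,.40),30,12): print(n,"S",len(B),rect(B),B.mean(0).round(4))
    u,v=map(int,proj(n,(.474,.275,.01))); c=im[v-45:v+45,u-60:u+60,::-1]; cv2.imwrite(f"pics/m1{n}c.png",cv2.resize(c,None,fx=6.6,fy=6.6,interpolation=cv2.INTER_CUBIC)); print(u-60,v-45)
E
python3 m1.py; python3 go.py .590 -.001 .01 73.9
```

```text
top S 137 [ 0.5072  0.3102 61.8874 31.4434  5.8905] [0.5068 0.3091 0.0332]
177 162
side S 276 [ 0.5096  0.3165 61.5867 33.6653  5.8297] [0.5097 0.317  0.0342]
322 221
t 6.17 at [ 0.5859 -0.0013  0.1115] yaw 73.99 w 0.599 -> shift [-0.16  0.06  4.06] turn [ 0.   -0.    0.01] rows 2.0
```

View pics/m1topc.png

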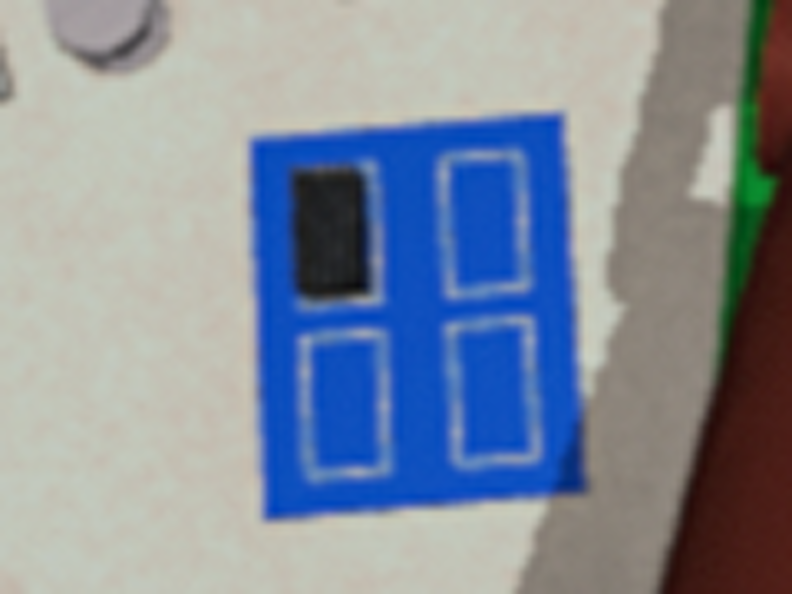

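```bash
python3 go.py .590 .0015 .017 73.9
```

```text
t 6.17 at [ 0.5859 -0.0013  0.1115] yaw 73.99 w 0.599 -> shift [-0.13  0.15  3.78] turn [ 0.   -0.    0.01] rows 2.0
```

Request:
jog_arm(targets=[[[-0.14,0.15,2],[0,0,0],52],[[-0.14,0.15,3.2],[0,0,0],52],[[-0.14,0.15,3.78],[0,0,0],52],[[-0.14,0.15,3.78],[0,0,0],52],[[-0.14,0.15,3.78],[0,0,0],20],[[-0.14,0.15,3.78],[0,0,0],20],[[-0.14,0.15,3.78],[0,0,0],20],[[-0.14,0.15,3.78],[0,0,0],20]])

```text
time: 7.18
tool_pos: [0.5921, -0.0004, 0.0192]
tool_rot: [0.002, 0.14, 0.99, 0.0]
contact_force: [-0.5, 0.8, 4.8]
gripper_width: 0.333
grasp_force: 63.5
```

Request:
jog_arm(targets=[[[0,0,-2],[0,0,0],20],[[0,0,-4],[0,0,0],20],[[0,0,-4],[0,0,0],20]])

```text
time: 7.55
tool_pos: [0.5941, -0.0008, 0.123]
tool_rot: [0.005, 0.14, 0.99, 0.0]
contact_force: [0.3, -1.1, -0.8]
gripper_width: 0.337
grasp_force: 62.8
```

```bash
python3 go.py .5214 .2462 .1 96.3
```

```text
t 7.55 at [ 0.5941 -0.0008  0.123 ] yaw 73.86 w 0.337 -> shift [5.55 8.68 0.88] turn [-0.    0.07 -2.8 ] rows 5.0
```

Request:
jog_arm(targets=[[[5.55,8.68,0.4],[0,0,-2.8],20],[[5.55,8.68,0.4],[0,0,-2.8],20],[[5.55,8.68,0.4],[0,0,-2.8],20],[[5.55,8.68,0.4],[0,0,-2.8],20],[[5.55,8.68,1],[0,0,-2.8],20],[[5.55,8.68,2.5],[0,0,-2.8],20],[[5.55,8.68,2.5],[0,0,-2.8],20],[[5.55,8.68,2.5],[0,0,-2.8],20]])

```text
time: 8.55
tool_pos: [0.5179, 0.246, 0.0548]
tool_rot: [-0.0, -0.054, 0.999, -0.0]
contact_force: [-0.7, 0.6, 0.4]
gripper_width: 0.332
grasp_force: 62.7
```

```bash
python3 go.py .5214 .2462 .0175 96.3
```

```text
t 8.55 at [0.5179 0.246  0.0548] yaw 96.2 w 0.332 -> shift [-0.14 -0.    1.49] turn [-0.   -0.   -0.01] rows 1.0
```

Request:
jog_arm(targets=[[[-0.14,0,0.8],[0,0,0],20],[[-0.14,0,1.3],[0,0,0],20],[[-0.14,0,1.49],[0,0,0],20],[[-0.14,0,1.49],[0,0,0],20]])

```text
time: 9.05
tool_pos: [0.5212, 0.2471, 0.0175]
tool_rot: [-0.0, -0.055, 0.999, -0.0]
contact_force: [0.1, 0.0, -1.6]
gripper_width: 0.333
grasp_force: 62.8
```

Request:
jog_arm(targets=[[[0,0,0],[0,0,0],50],[[0,0,0],[0,0,0],50],[[0,0,-2],[0,0,0],50],[[0,0,-4],[0,0,0],55],[[0,0,-4],[0,0,0],55]])

```text
time: 9.68
tool_pos: [0.5249, 0.2484, 0.1237]
tool_rot: [0.005, -0.055, 0.998, 0.001]
contact_force: [0.5, 0.2, -0.1]
gripper_width: 0.554
grasp_force: 0.0
```

```bash
python3 - <<'E'
from meas import *
from go import go
d=np.load("pics/top0.npz")["d"]
for B in blobs("top",d,.024,.046,(.47,.56,.03,.12),30,12): r=rect(B);print("S",len(B),r,B.mean(0).round(4))
go(r[0]+.003,r[1]+.006,.11,r[4]+90)
E
```

```text
S 134 [  0.5077   0.0757  59.4821  30.835  -17.1022] [0.5072 0.0756 0.0346]
t 9.68 at [0.5249 0.2484 0.1237] yaw 96.27 w 0.554 -> shift [ 1.3  -6.57  0.52] turn [0.03 0.07 2.92] rows 3.0
```

Request:
jog_arm(targets=[[[1.3,-6.57,0],[0,0,2.92],55],[[1.3,-6.57,0],[0,0,2.92],55],[[1.3,-6.57,0.5],[0,0,2.92],55],[[1.3,-6.57,1],[0,0,2.92],55],[[1.3,-6.57,2],[0,0,2.92],55],[[1.3,-6.57,2],[0,0,2.92],55],[[1.3,-6.57,2],[0,0,2.92],55]])

```text
time: 10.55
tool_pos: [0.5069, 0.081, 0.0678]
tool_rot: [-0.0, 0.148, 0.989, 0.0]
contact_force: [0.1, -0.6, -0.0]
gripper_width: 0.554
grasp_force: 0.0
```

```bash
python3 go.py .5107 .0817 .017 72.9
```

```text
t 10.55 at [0.5069 0.081  0.0678] yaw 72.97 w 0.554 -> shift [-0.14  0.07  2.03] turn [ 0.   -0.    0.01] rows 1.0
```

Request:
jog_arm(targets=[[[-0.14,0.07,1.3],[0,0,0],55],[[-0.14,0.07,2.03],[0,0,0],55],[[-0.14,0.07,2.03],[0,0,0],20],[[-0.14,0.07,2.03],[0,0,0],20],[[-0.14,0.07,2.03],[0,0,0],20],[[-0.14,0.07,2.03],[0,0,0],20]])

```text
time: 11.3
tool_pos: [0.5111, 0.0809, 0.0175]
tool_rot: [0.001, 0.149, 0.989, 0.0]
contact_force: [-0.3, 0.4, -1.4]
gripper_width: 0.341
grasp_force: 62.0
```

Request:
jog_arm(targets=[[[0,0,-2],[0,0,0],20],[[0,0,-4],[0,0,0],20],[[0,0,-4],[0,0,0],20]])

```text
time: 11.68
tool_pos: [0.5146, 0.081, 0.1228]
tool_rot: [0.006, 0.149, 0.989, 0.001]
contact_force: [0.3, -0.4, -1.1]
gripper_width: 0.337
grasp_force: 62.3
```

```bash
python3 - <<'E'
import numpy as np
from go import go
a=np.radians(6.3);c=np.array([.474,.2772])
p=c+[-.0404*np.cos(a)+.036*np.sin(a),-.0404*np.sin(a)-.036*np.cos(a)]; print(p)
go(*p,.1,96.3)
E
```

```text
[0.43779441 0.23698414]
t 11.68 at [0.5146 0.081  0.1228] yaw 72.91 w 0.337 -> shift [4.78 5.06 0.88] turn [ 0.01  0.08 -2.92] rows 3.0
```

Request:
jog_arm(targets=[[[4.83,5.06,0],[0,0,-2.92],20],[[4.83,5.06,0],[0,0,-2.92],20],[[4.83,5.06,0.4],[0,0,-2.92],20],[[4.83,5.06,1],[0,0,-2.92],20],[[4.83,5.06,2.5],[0,0,-2.92],20],[[4.83,5.06,2.5],[0,0,-2.92],20],[[4.83,5.06,2.5],[0,0,-2.92],20]])

```text
time: 12.55
tool_pos: [0.4329, 0.2367, 0.0546]
tool_rot: [-0.0, -0.054, 0.999, -0.0]
contact_force: [0.4, 0.0, -0.9]
gripper_width: 0.335
grasp_force: 62.1
```

```bash
python3 go.py .4366 .2369 .016 96.3
```

```text
t 12.55 at [0.4329 0.2367 0.0546] yaw 96.2 w 0.335 -> shift [-0.15 -0.01  1.54] turn [-0.   -0.   -0.01] rows 1.0
```

Request:
jog_arm(targets=[[[-0.15,0,0.8],[0,0,0],20],[[-0.15,0,1.3],[0,0,0],20],[[-0.15,0,1.54],[0,0,0],20],[[-0.15,0,1.54],[0,0,0],20]])

```text
time: 13.05
tool_pos: [0.4361, 0.2376, 0.0158]
tool_rot: [-0.0, -0.055, 0.999, -0.0]
contact_force: [-0.6, 0.2, -1.9]
gripper_width: 0.339
grasp_force: 62.2
```

Request:
jog_arm(targets=[[[0,0,0],[0,0,0],50],[[0,0,0],[0,0,0],50],[[0,0,-2],[0,0,0],50],[[0,-5,-5],[0,0,0],55],[[0,-10,-5],[0,0,0],55],[[0,-15,-5],[0,0,0],55],[[0,-20,-5],[0,0,0],55],[[0,-20,-5],[0,0,0],55]])

```text
time: 14.05
tool_pos: [0.4695, -0.064, 0.1283]
tool_rot: [0.001, -0.055, 0.999, -0.0]
contact_force: [1.7, 1.3, 0.1]
gripper_width: 0.552
grasp_force: 0.0
```

```bash
cat > m2.py <<'E'
from meas import *
import sys
C={"top":np.array([.471,.2712]),"side":np.array([.4739,.2789])}
a=np.radians(6.3); R=np.array([[np.cos(a),-np.sin(a)],[np.sin(a),np.cos(a)]])
for n in("top","side"):
    im,d=grab(n,sys.argv[1]+n)
    for B in blobs(n,d,.025 if n=="top" else .031,.046,(.36,.58,.18,.40),30,12):
        r=rect(B); print(n,"S",len(B),r,"mat",((r[:2]-C[n])@R*1e3).round(1))
    u,v=map(int,proj(n,(.474,.275,.01))); c=im[v-40:v+40,u-53:u+53,::-1]; cv2.imwrite(f"pics/{sys.argv[1]}{n}c.png",cv2.resize(c,(795,600),interpolation=cv2.INTER_CUBIC)); print(u-53,v-40)
E
python3 m2.py m2
```

```text
top S 128 [ 0.517   0.2417 60.7043 31.42    6.3137] mat [ 42.5 -34.4]
top S 134 [ 0.5075  0.31   60.4848 32.0715  5.7202] mat [40.5 34.6]
top S 129 [ 0.4367  0.2322 60.9969 30.3431  7.3608] mat [-38.4 -35. ]
184 167
side S 214 [ 0.4384  0.2395 61.9167 33.0206  7.791 ] mat [-39.6 -35.3]
side S 234 [ 0.5201  0.2483 61.3014 33.4491  6.9516] mat [ 42.6 -35.5]
side S 254 [ 0.5094  0.3162 61.3939 34.1268  6.2822] mat [39.4 33.2]
329 226
```

View pics/m2sidec.png

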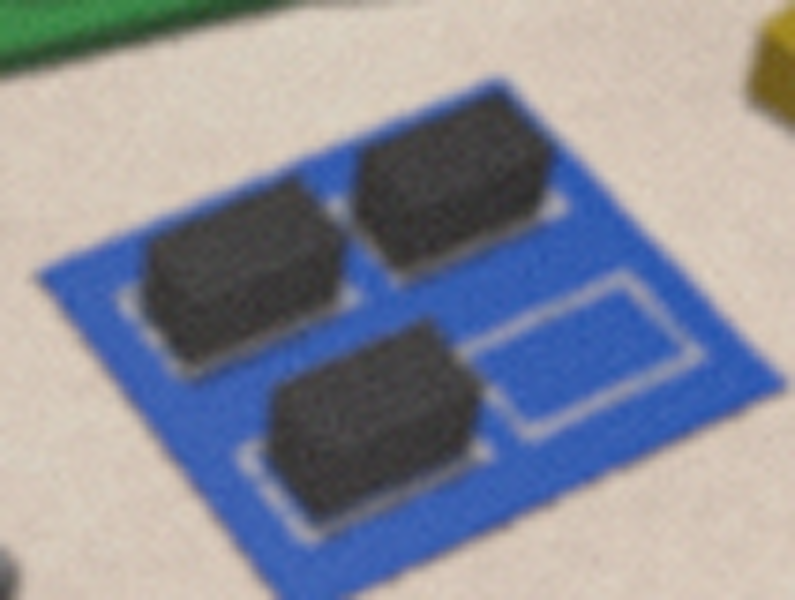

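```bash
cat > rect.py <<'E'
from h import *
import sys
def rectify(n,im,c,yaw,w,h,z,s):
    a=np.radians(yaw); X,Y=np.meshgrid(np.arange(w*s)/s-w/2,np.arange(h*s)/s-h/2) # X: +x right, Y: +y down... 
    x=c[0]+(X*np.cos(a)-(-Y)*np.sin(a))/1e3; y=c[1]+(X*np.sin(a)+(-Y)*np.cos(a))/1e3
    f,cx,cy,R,t=cam(n); q=np.stack([x,y,np.full_like(x,z)],-1)@R.T+t
    return cv2.remap(im,(q[...,0]/q[...,2]*f+cx).astype(np.float32),(q[...,1]/q[...,2]*f+cy).astype(np.float32),cv2.INTER_CUBIC)[...,::-1].copy()
if __name__=="__main__":
    im=np.load("pics/"+sys.argv[1]+"side.npz")["im"]
    a=rectify("side",im,(.4739,.2789),6.3,196,148,.003,4)
    cv2.imwrite("pics/"+sys.argv[1]+"rect.png",a); print(a.shape)
E
python3 rect.py m2
```

```text
(592, 784, 3)
```

View pics/m2rect.png

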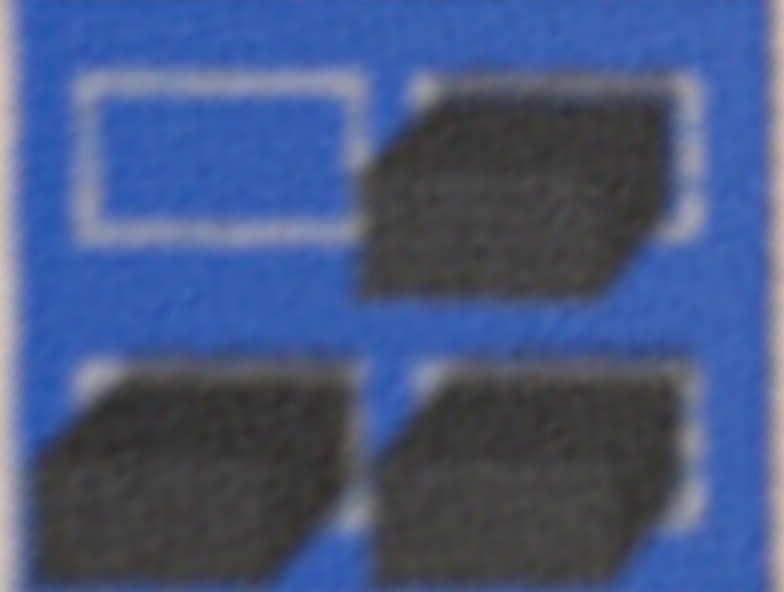

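```bash
python3 go.py .5104 .3158 .07 96.1
```

```text
t 14.15 at [ 0.4702 -0.0672  0.1289] yaw 95.84 w 0.549 -> shift [-3.15 15.08  2.32] turn [-0.02  0.02 -0.03] rows 7.0
```

Request:
jog_arm(targets=[[[-3.15,15.08,0.5],[0,0,0],55],[[-3.15,15.08,0.5],[0,0,0],55],[[-3.15,15.08,0.5],[0,0,0],55],[[-3.15,15.08,0.5],[0,0,0],55],[[-3.15,15.08,0.5],[0,0,0],55],[[-3.15,15.08,0.5],[0,0,0],55],[[-3.15,15.08,1.5],[0,0,0],55],[[-3.15,15.08,1.5],[0,0,0],55]])

```text
time: 15.15
tool_pos: [0.5038, 0.3223, 0.0873]
tool_rot: [-0.002, -0.056, 0.998, -0.001]
contact_force: [-0.3, -0.1, 0.5]
gripper_width: 0.55
grasp_force: 0.0
```

```bash
python3 go.py .5104 .3158 .016 96.2
```

```text
t 15.15 at [0.5038 0.3223 0.0873] yaw 96.42 w 0.55 -> shift [-0.25 -0.29  2.85] turn [-0.01 -0.03  0.03] rows 2.0
```

Request:
jog_arm(targets=[[[0,0,0],[0,0,0],55],[[0,0,0],[0,0,0],55]])

```text
time: 15.4
tool_pos: [0.5069, 0.321, 0.0908]
tool_rot: [0.001, -0.054, 0.999, 0.0]
contact_force: [0.4, 0.3, 0.2]
gripper_width: 0.549
grasp_force: 0.0
```

```bash
python3 go.py .5104 .3158 .016 96.2
```

```text
t 15.4 at [0.5069 0.321  0.0908] yaw 96.2 w 0.549 -> shift [-0.11 -0.22  2.99] turn [0.   0.01 0.  ] rows 2.0
```

Request:
jog_arm(targets=[[[-0.11,-0.22,1.8],[0,0,0],55],[[-0.11,-0.22,2.7],[0,0,0],55],[[-0.11,-0.22,2.99],[0,0,0],55],[[-0.11,-0.22,2.99],[0,0,0],55],[[-0.11,-0.22,2.99],[0,0,0],20],[[-0.11,-0.22,2.99],[0,0,0],20],[[-0.11,-0.22,2.99],[0,0,0],20],[[-0.11,-0.22,2.99],[0,0,0],20]])

```text
time: 16.4
tool_pos: [0.511, 0.3169, 0.0169]
tool_rot: [0.002, -0.055, 0.999, 0.001]
contact_force: [0.3, -1.1, 6.4]
gripper_width: 0.333
grasp_force: 62.9
```

Request:
jog_arm(targets=[[[0,0,-0.2],[0,0,0],20],[[-0.08,0.02,-0.2],[0,0,0],20],[[-0.08,0.02,-0.2],[0,0,0],20],[[-0.08,0.02,0.02],[0,0,0],20],[[-0.08,0.02,0.02],[0,0,0],20],[[-0.08,0.02,0.02],[0,0,0],52],[[-0.08,0.02,0.02],[0,0,0],52],[[-0.08,0.02,-3],[0,0,0],52]])

```text
time: 17.4
tool_pos: [0.5066, 0.3146, 0.0702]
tool_rot: [-0.007, -0.055, 0.998, -0.003]
contact_force: [0.9, 0.6, 0.3]
gripper_width: 0.523
grasp_force: 0.0
```

```bash
python3 go.py .5212 .2471 .07 96.3
```

```text
t 17.4 at [0.5066 0.3146 0.0702] yaw 96.26 w 0.523 -> shift [-0.29 -2.75  0.02] turn [-0.03 -0.1  -0.01] rows 2.0
```

Request:
jog_arm(targets=[[[-0.29,-2.75,-0.5],[0,0,0],52],[[-0.29,-2.75,-0.5],[0,0,0],52],[[-0.29,-2.75,0],[0,0,0],52],[[-0.29,-2.75,0],[0,0,0],52],[[-0.29,-2.75,0],[0,0,0],52]])

```text
time: 18.02
tool_pos: [0.5251, 0.2501, 0.0753]
tool_rot: [-0.001, -0.055, 0.998, -0.0]
contact_force: [-0.1, -0.4, 0.2]
gripper_width: 0.521
grasp_force: 0.0
```

```bash
python3 go.py .5212 .2471 .018 96.3
```

```text
t 18.02 at [0.5251 0.2501 0.0753] yaw 96.34 w 0.521 -> shift [ 0.16 -0.1   2.29] turn [-0.   -0.02  0.  ] rows 1.0
```

Request:
jog_arm(targets=[[[0.16,-0.1,1.4],[0,0,0],52],[[0.16,-0.1,2.1],[0,0,0],52],[[0.16,-0.1,2.29],[0,0,0],52],[[0.16,-0.1,2.29],[0,0,0],52],[[0.16,-0.1,2.29],[0,0,0],20],[[0.16,-0.1,2.29],[0,0,0],20],[[0.16,-0.1,2.29],[0,0,0],20],[[0.16,-0.1,2.29],[0,0,0],20]])

```text
time: 19.02
tool_pos: [0.5237, 0.2469, 0.021]
tool_rot: [0.001, -0.055, 0.999, 0.0]
contact_force: [0.5, -0.7, 5.7]
gripper_width: 0.338
grasp_force: 62.3
```

Request:
jog_arm(targets=[[[0,0,-0.2],[0,0,0],20],[[0.06,-0.04,-0.2],[0,0,0],20],[[0.06,-0.04,-0.2],[0,0,0],20],[[0.06,-0.04,0.02],[0,0,0],20],[[0.06,-0.04,0.02],[0,0,0],20],[[0.06,-0.04,0.02],[0,0,0],52],[[0.06,-0.04,0.02],[0,0,0],52],[[0.06,-0.04,-3],[0,0,0],52]])

```text
time: 20.02
tool_pos: [0.5161, 0.2437, 0.0753]
tool_rot: [-0.007, -0.055, 0.998, -0.002]
contact_force: [0.8, -0.2, -0.4]
gripper_width: 0.521
grasp_force: 0.0
```

```bash
python3 go.py .4361 .2376 .07 96.5
```

```text
t 20.02 at [0.5161 0.2437 0.0753] yaw 96.26 w 0.521 -> shift [3.2  0.11 0.26] turn [-0.02 -0.1  -0.03] rows 2.0
```

Request:
jog_arm(targets=[[[3.2,0.11,-0.5],[0,0,0],52],[[3.2,0.11,-0.5],[0,0,0],52],[[3.2,0.11,0],[0,0,0],52],[[3.2,0.11,0],[0,0,0],52],[[3.2,0.11,0],[0,0,0],52]])

```text
time: 20.65
tool_pos: [0.4418, 0.2392, 0.0809]
tool_rot: [-0.0, -0.054, 0.999, -0.0]
contact_force: [-0.3, -0.0, 0.4]
gripper_width: 0.526
grasp_force: 0.0
```

```bash
python3 go.py .4361 .2376 .017 96.3
```

```text
t 20.65 at [0.4418 0.2392 0.0809] yaw 96.24 w 0.526 -> shift [ 0.23 -0.04  2.56] turn [-0.   -0.01 -0.01] rows 2.0
```

Request:
jog_arm(targets=[[[0.23,-0.04,1.4],[0,0,0],52],[[0.23,-0.04,2.3],[0,0,0],52],[[0.23,-0.04,2.56],[0,0,0],52],[[0.23,-0.04,2.56],[0,0,0],52],[[0.23,-0.04,2.56],[0,0,0],20],[[0.23,-0.04,2.56],[0,0,0],20],[[0.23,-0.04,2.56],[0,0,0],20],[[0.23,-0.04,2.56],[0,0,0],20]])

```text
time: 21.65
tool_pos: [0.437, 0.2382, 0.019]
tool_rot: [0.001, -0.055, 0.999, 0.0]
contact_force: [0.3, -0.2, 5.9]
gripper_width: 0.338
grasp_force: 62.6
```

Request:
jog_arm(targets=[[[0,0,-0.2],[0,0,0],20],[[0.11,-0.03,-0.2],[0,0,0],20],[[0.11,-0.03,-0.2],[0,0,0],20],[[0.11,-0.03,0.02],[0,0,0],20],[[0.11,-0.03,0.02],[0,0,0],20],[[0.11,-0.03,0.02],[0,0,0],52],[[0.11,-0.03,0.02],[0,0,0],52],[[0.11,-0.03,-3],[0,0,0],52]])

```text
time: 22.65
tool_pos: [0.4282, 0.2349, 0.074]
tool_rot: [-0.007, -0.055, 0.998, -0.002]
contact_force: [1.6, 0.5, 0.4]
gripper_width: 0.519
grasp_force: 0.0
```

```bash
python3 go.py .5 .1 .2 92
```

```text
t 22.65 at [0.4282 0.2349 0.074 ] yaw 96.26 w 0.519 -> shift [-2.2  -5.69 -5.05] turn [-0.03 -0.1   0.53] rows 4.0
```

```bash
cat > m3.py <<'E'
from meas import *
import sys
cams=sys.argv[2:] or ["top"]
for n in cams:
    im,d=grab(n,sys.argv[1]+n)
    for B in blobs(n,d,.035,.060,(.33,.75,-.40,.12),60):
        if len(B)<2000:
            f=np.array(fitU(B[:,:2])); a=np.radians(f[2]); b=np.array([.003,.0056]) if n=="top" else np.array([-.001,-.002])
            print(n,len(B),"true mid",(f[:2]+b).round(4),"ang",f[2].round(2),"rms",f[3].round(4),"web",(f[:2]+b-.029*np.array([np.cos(a),np.sin(a)])).round(4))
E
python3 m3.py m3 top; python3 - <<'E'
s=open("go.py").read()
s=s.replace("def go(x,y,z,yaw):","def go(x,y,z,yaw,exact=0):").replace("abs(j1-q)<172]","abs(j1-q)<172]\n    if exact: cand=[yaw]")
s=s.replace('go(*map(float,sys.argv[1:5]))','go(*map(float,sys.argv[1:]))')
s+='''
'''
open("go.py","w").write(s)
open("nest.py","w").write('''from go import *
O=np.array([.5185,.0416]);a=np.radians(-2.97)
def pos(x,y): return O+np.array([np.cos(a)*x-np.sin(a)*y,np.sin(a)*x+np.cos(a)*y])/1e3
if __name__=="__main__":
    k=int(sys.argv[1]); z=float(sys.argv[2]); yaw=float(sys.argv[3]); dl=float(sys.argv[4]) if len(sys.argv)>4 else 0
    p=pos(-85+31*k+dl,47 if k%2 else -48); print(p.round(4)); go(*p,z,yaw,1)
''')
E
python3 go.py .4164 -.1559 .12 111
```

```text
top 129 true mid [ 0.6056 -0.3126] ang 152.85 rms 0.0024 web [ 0.6314 -0.3259]
top 134 true mid [ 0.5468 -0.1802] ang 28.72 rms 0.0022 web [ 0.5214 -0.1941]
top 139 true mid [ 0.4961 -0.3119] ang 96.29 rms 0.0022 web [ 0.4993 -0.3408]
top 140 true mid [0.4325 0.027 ] ang 86.8 rms 0.0022 web [ 0.4309 -0.002 ]
top 128 true mid [ 0.4268 -0.1828] ang 290.35 rms 0.0021 web [ 0.4167 -0.1556]
t 22.7 at [0.4359 0.2379 0.0866] yaw 96.28 w 0.52 -> shift [  2.49 -15.57  -1.38] turn [ 0.01  0.05 -1.84] rows 7.0
```

Request:
jog_arm(targets=[[[0,-1,-1.5],[0,0,0],35],[[2.5,-15.57,-1.5],[0,0,-1.84],35],[[2.5,-15.57,-1.5],[0,0,-1.84],35],[[2.5,-15.57,-1.5],[0,0,-1.84],35],[[2.5,-15.57,-1.5],[0,0,-1.84],35],[[2.5,-15.57,-1.5],[0,0,-1.84],35],[[2.5,-15.57,-1.5],[0,0,-1.84],35],[[2.5,-15.57,-1.5],[0,0,-1.84],35]])

```text
time: 23.7
tool_pos: [0.4129, -0.1606, 0.1172]
tool_rot: [0.0, -0.179, 0.984, -0.0]
contact_force: [-0.5, 0.1, 0.3]
gripper_width: 0.346
grasp_force: 0.0
```

Request:
jog_arm(targets=[[[0,0,0],[0,0,0],35],[[0,0,1],[0,0,0],35],[[0,0,1],[0,0,0],35],[[0,0,1],[0,0,0],35]])

```text
time: 24.2
tool_pos: [0.4137, -0.156, 0.0924]
tool_rot: [0.0, -0.183, 0.983, -0.0]
contact_force: [0.5, -0.0, -0.2]
gripper_width: 0.349
grasp_force: 0.0
```

```bash
python3 go.py .4167 -.1556 .011 110.5
```

```text
t 24.2 at [ 0.4137 -0.156   0.0924] yaw 111.11 w 0.349 -> shift [-0.12 -0.03  3.26] turn [-0.    0.    0.08] rows 2.0
```

Request:
jog_arm(targets=[[[-0.12,-0.03,1.6],[0,0,0.08],35],[[-0.12,-0.03,2.8],[0,0,0.08],35],[[-0.12,-0.03,3.2],[0,0,0.08],35],[[-0.12,-0.03,3.2],[0,0,0.08],35],[[-0.12,-0.03,3.2],[0,0,0.08],2],[[-0.12,-0.03,3.2],[0,0,0.08],2],[[-0.12,-0.03,3.2],[0,0,0.08],2],[[-0.12,-0.03,3.2],[0,0,0.08],2]])

```text
time: 25.2
tool_pos: [0.4178, -0.1574, 0.0138]
tool_rot: [0.001, -0.177, 0.984, -0.001]
contact_force: [-0.9, 0.7, 6.1]
gripper_width: 0.083
grasp_force: 59.4
```

Request:
jog_arm(targets=[[[0,0,-1.5],[0,0,0],2],[[0,0,-3],[0,0,0],2],[[0,0,-4.5],[0,0,0],2],[[0,0,-4.5],[0,0,0],2],[[0,0,-4.5],[0,0,0],2]])

```text
time: 25.82
tool_pos: [0.4157, -0.1563, 0.1233]
tool_rot: [-0.001, -0.177, 0.984, 0.001]
contact_force: [0.1, 0.8, -1.6]
gripper_width: 0.084
grasp_force: 58.9
```

```bash
python3 nest.py 1 .12 87.0
```

```text
[0.467  0.0913]
t 25.82 at [ 0.4157 -0.1563  0.1233] yaw 110.34 w 0.084 -> shift [-5.37  8.57  0.14] turn [ 0.01 -0.01  2.92] rows 5.0
```

Request:
jog_arm(targets=[[[-5.37,8.57,0],[0,0,2.92],2],[[-5.37,8.57,0],[0,0,2.92],2],[[-5.37,8.57,0],[0,0,2.92],2],[[-5.37,8.57,0],[0,0,2.92],2],[[-5.37,8.57,0],[0,0,2.92],2],[[-5.37,8.57,0.8],[0,0,2.92],2],[[-5.37,8.57,0.8],[0,0,2.92],2],[[-5.37,8.57,0.8],[0,0,2.92],2]])

```text
time: 26.82
tool_pos: [0.4671, 0.0906, 0.1036]
tool_rot: [-0.001, 0.027, 1.0, -0.0]
contact_force: [0.5, -0.3, -0.5]
gripper_width: 0.087
grasp_force: 59.1
```

```bash
python3 nest.py 1 .019 87.03; python3 - <<'E'
from meas import *
im,d=grab("side","h1"); s=state(); print(s["tool_pos"])
# held channel top z = tcp+.0312
zt=s["tool_pos"][2]+.0312
for B in blobs("side",d,zt-.008,zt+.006,(.40,.56,-.03,.17),40):
    f=np.array(fitU(B[:,:2])); a=np.radians(f[2]); print(len(B),f.round(4),"web",(f[:2]-.029*np.array([np.cos(a),np.sin(a)])).round(4))
B=max(blobs("side",d,.042,.056,(.36,.5,-.05,.08),40),key=len);f=np.array(fitU(B[:,:2]));print("stop",len(B),f.round(4))
E
```

```text
[0.467  0.0913]
t 26.82 at [0.4671 0.0906 0.1036] yaw 86.95 w 0.087 -> shift [-0.    0.03  3.38] turn [-0.   -0.01 -0.01] rows 2.0
[0.4676573  0.09051082 0.10430927]
96 [4.643000e-01 7.490000e-02 2.709889e+02 4.700000e-03] web [0.4638 0.1038]Traceback (most recent call last):
  File "<stdin>", line 7, in <module>
ValueError: max() iterable argument is empty
```

Request:
jog_arm(targets=[[[0,0.03,1],[0,0,0],2],[[0,0.03,1.8],[0,0,0],2],[[0,0.03,2.6],[0,0,0],2],[[0,0.03,3.1],[0,0,0],2],[[0,0.03,3.3],[0,0,0],2],[[0,0.03,3.3],[0,0,0],2]])

```text
time: 27.62
tool_pos: [0.4681, 0.0915, 0.0223]
tool_rot: [0.0, 0.026, 1.0, -0.0]
contact_force: [-0.5, 0.8, -1.6]
gripper_width: 0.088
grasp_force: 59.2
```

```bash
python3 nest.py 1 .019 87.03
```

```text
[0.467  0.0913]
t 27.62 at [0.4681 0.0915 0.0223] yaw 86.97 w 0.088 -> shift [ 0.04 -0.01  0.13] turn [ 0.    0.   -0.01] rows 1.0
```

Lower the last 3 mm, release with a small opening, rise, then move to the next channel.

Request:
jog_arm(targets=[[[0.03,0,0.15],[0,0,0],2],[[0.03,0,0.15],[0,0,0],2],[[0.03,0,0.15],[0,0,0],2],[[0.03,0,0.15],[0,0,0],25],[[0.03,0,0.15],[0,0,0],25],[[0.03,0,-1.5],[0,0,0],25],[[0.03,0,-3.5],[0,0,0],25],[[0.03,0,-4.5],[0,0,0],25]])

```text
time: 28.62
tool_pos: [0.4685, 0.0918, 0.1378]
tool_rot: [0.002, 0.026, 1.0, 0.0]
contact_force: [0.1, -1.2, -0.9]
gripper_width: 0.248
grasp_force: 0.0
```

```bash
python3 go.py .4993 -.3408 .1 96.3
```

```text
t 28.62 at [0.4685 0.0918 0.1378] yaw 86.99 w 0.248 -> shift [ -2.13 -17.21   1.52] turn [ 0.    0.03 -1.16] rows 7.0
```

Request:
jog_arm(targets=[[[-2.13,-17.21,0],[0,0,-1.16],35],[[-2.13,-17.21,0],[0,0,-1.16],35],[[-2.13,-17.21,0],[0,0,-1.16],35],[[-2.13,-17.21,0],[0,0,-1.16],35],[[-2.13,-17.21,0],[0,0,-1.16],35],[[-2.13,-17.21,0],[0,0,-1.16],35],[[-2.13,-17.21,0],[0,0,-1.16],35],[[-2.13,-17.21,1.5],[0,0,-1.16],35]])

```text
time: 29.62
tool_pos: [0.4998, -0.3471, 0.1008]
tool_rot: [0.003, -0.052, 0.999, -0.004]
contact_force: [0.5, -0.4, -0.1]
gripper_width: 0.349
grasp_force: 0.0
```

Request:
jog_arm(targets=[[[0,0,0.5],[0,0,0],35],[[0,0,0.5],[0,0,0],35],[[0,0,0.5],[0,0,0],35]])

```text
time: 30.0
tool_pos: [0.4984, -0.3405, 0.0858]
tool_rot: [0.001, -0.055, 0.998, -0.001]
contact_force: [-0.3, 0.2, 0.4]
gripper_width: 0.347
grasp_force: 0.0
```

```bash
python3 m3.py m4 top; python3 go.py .4993 -.3408 .011 96.3; python3 - <<'E'
from rect import *
im=np.load("pics/m4top.npz")["im"]
cv2.imwrite("pics/m4rect.png",rectify("top",im,(.5155,.036),-2.97,250,170,.03,3))
E
```

```text
top 124 true mid [ 0.6055 -0.3126] ang 153.04 rms 0.0022 web [ 0.6314 -0.3257]
top 134 true mid [ 0.5468 -0.1801] ang 28.19 rms 0.0023 web [ 0.5213 -0.1938]
top 286 true mid [0.452  0.0486] ang 232.13 rms 0.0164 web [0.4698 0.0715]
t 30.05 at [ 0.4986 -0.3407  0.0862] yaw 96.33 w 0.348 -> shift [-0.02 -0.    3.01] turn [-0.01  0.01  0.  ] rows 2.0
```

View pics/m4rect.png

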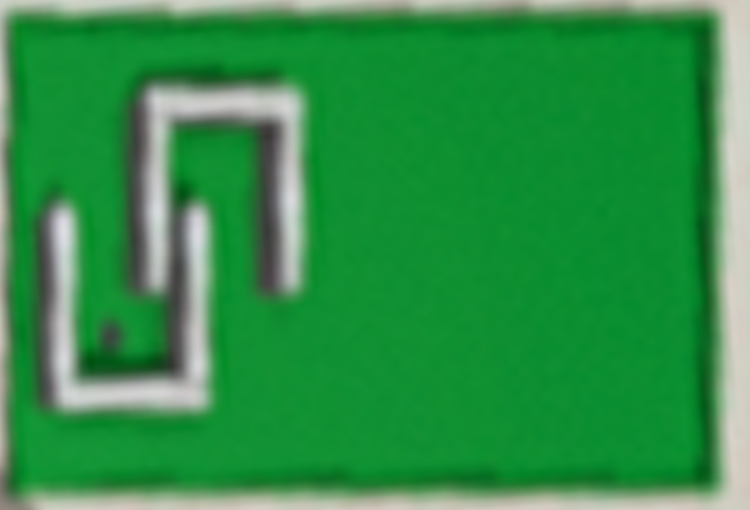

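Request:
jog_arm(targets=[[[-0.02,0,1.6],[0,0,0],35],[[-0.02,0,2.6],[0,0,0],35],[[-0.02,0,2.95],[0,0,0],35],[[-0.02,0,2.95],[0,0,0],35],[[-0.02,0,2.95],[0,0,0],2],[[-0.02,0,2.95],[0,0,0],2],[[-0.02,0,2.95],[0,0,0],2],[[-0.02,0,2.95],[0,0,0],2]])

```text
time: 31.05
tool_pos: [0.4994, -0.3417, 0.0127]
tool_rot: [0.001, -0.055, 0.999, -0.001]
contact_force: [-0.1, 1.0, 6.0]
gripper_width: 0.085
grasp_force: 59.4
```

Request:
jog_arm(targets=[[[0,0,-1.5],[0,0,0],2],[[0,0,-3],[0,0,0],2],[[0,0,-5],[0,0,0],2],[[0,0,-5],[0,0,0],2],[[0,0,-5],[0,0,0],2]])

```text
time: 31.68
tool_pos: [0.4976, -0.3403, 0.1349]
tool_rot: [-0.001, -0.055, 0.999, 0.0]
contact_force: [-0.3, -0.0, -2.5]
gripper_width: 0.082
grasp_force: 58.9
```

```bash
python3 nest.py 2 .12 87.0
```

```text
[ 0.493  -0.0051]
t 31.68 at [ 0.4976 -0.3403  0.1349] yaw 96.26 w 0.082 -> shift [-1.28 13.34  0.61] turn [ 0.01 -0.01  1.16] rows 6.0
```

Request:
jog_arm(targets=[[[-1.28,13.34,0.3],[0,0,1.16],2],[[-1.28,13.34,0.3],[0,0,1.16],2],[[-1.28,13.34,0.3],[0,0,1.16],2],[[-1.28,13.34,0.3],[0,0,1.16],2],[[-1.28,13.34,0.3],[0,0,1.16],2],[[-1.28,13.34,0.3],[0,0,1.16],2],[[-1.28,13.34,1],[0,0,1.16],2],[[-1.28,13.34,1],[0,0,1.16],2]])

```text
time: 32.67
tool_pos: [0.491, -0.0059, 0.107]
tool_rot: [-0.004, 0.026, 1.0, 0.0]
contact_force: [-0.8, -0.0, -1.3]
gripper_width: 0.083
grasp_force: 59.2
```

Request:
jog_arm(targets=[[[0,0,0.5],[0,0,0],2],[[0,0,0.5],[0,0,0],2],[[0,0,0.5],[0,0,0],2]])

```text
time: 33.05
tool_pos: [0.4937, -0.0063, 0.0983]
tool_rot: [-0.0, 0.027, 1.0, -0.0]
contact_force: [-0.3, -0.5, -1.3]
gripper_width: 0.083
grasp_force: 59.2
```

```bash
python3 nest.py 2 .018 87.03
```

```text
[ 0.493  -0.0051]
t 33.05 at [ 0.4937 -0.0063  0.0983] yaw 86.93 w 0.083 -> shift [0.03 0.04 3.21] turn [-0.   -0.   -0.01] rows 2.0
```

Request:
jog_arm(targets=[[[0.04,0.04,1],[0,0,0],2],[[0.04,0.04,1.8],[0,0,0],2],[[0.04,0.04,2.5],[0,0,0],2],[[0.04,0.04,3.0],[0,0,0],2],[[0.04,0.04,3.21],[0,0,0],2],[[0.04,0.04,3.21],[0,0,0],2],[[0.04,0.04,3.21],[0,0,0],2]])

```text
time: 33.92
tool_pos: [0.4932, -0.0047, 0.0185]
tool_rot: [0.001, 0.026, 1.0, -0.0]
contact_force: [-0.5, 0.5, -1.6]
gripper_width: 0.082
grasp_force: 59.2
```

Request:
jog_arm(targets=[[[0,0,0],[0,0,0],25],[[0,0,0],[0,0,0],25],[[0,0,-1.5],[0,0,0],25],[[0,0,-3.5],[0,0,0],25],[[0,0,-4.5],[0,0,0],25],[[0,0,-4.5],[0,0,0],25]])

```text
time: 34.67
tool_pos: [0.4946, -0.005, 0.1334]
tool_rot: [0.003, 0.026, 1.0, -0.0]
contact_force: [0.9, 0.4, 0.1]
gripper_width: 0.251
grasp_force: 0.0
```

```bash
python3 go.py .6314 -.3258 .1 -27 1
```

```text
t 34.67 at [ 0.4946 -0.005   0.1334] yaw 86.98 w 0.251 -> shift [ -6.13 -12.53   1.38] turn [ 0.04  0.03 14.25] rows 11.0
```

Request:
jog_arm(targets=[[[-6.13,-12.53,0],[0,0,14.25],35],[[-6.13,-12.53,0],[0,0,14.25],35],[[-6.13,-12.53,0],[0,0,14.25],35],[[-6.13,-12.53,0],[0,0,14.25],35],[[-6.13,-12.53,0],[0,0,14.25],35],[[-6.13,-12.53,0],[0,0,14.25],35],[[-6.13,-12.53,0],[0,0,14.25],35],[[-6.13,-12.53,0],[0,0,14.25],35]])

```text
time: 35.67
tool_pos: [0.6281, -0.3256, 0.1271]
tool_rot: [-0.002, 0.703, 0.711, -0.0]
contact_force: [-0.9, -0.0, -0.3]
gripper_width: 0.348
grasp_force: 0.0
```

```bash
python3 go.py .6314 -.3258 .09 -27 1
```

```text
t 35.67 at [ 0.6281 -0.3256  0.1271] yaw 0.63 w 0.348 -> shift [-0.01  0.14  1.48] turn [-0.03 -0.01  3.45] rows 3.0
```

Request:
jog_arm(targets=[[[0,0.14,1.48],[0,0,3.45],35],[[0,0.14,1.48],[0,0,3.45],35],[[0,0.14,1.48],[0,0,3.45],35],[[0,0.14,1.48],[0,0,3.45],35],[[0,0.14,1.48],[0,0,3.45],35]])

```text
time: 36.3
tool_pos: [0.6321, -0.3251, 0.0922]
tool_rot: [-0.001, 0.85, 0.526, -0.0]
contact_force: [0.2, 0.7, 0.0]
gripper_width: 0.351
grasp_force: 0.0
```

```bash
python3 go.py .6314 -.3258 .011 -27 1
```

```text
t 36.3 at [ 0.6321 -0.3251  0.0922] yaw -26.47 w 0.351 -> shift [-0.04 -0.01  3.25] turn [-0.01 -0.    0.07] rows 2.0
```

Request:
jog_arm(targets=[[[-0.04,0,1.6],[0,0,0.07],35],[[-0.04,0,2.8],[0,0,0.07],35],[[-0.04,0,3.2],[0,0,0.07],35],[[-0.04,0,3.2],[0,0,0.07],35],[[-0.04,0,3.2],[0,0,0.07],2],[[-0.04,0,3.2],[0,0,0.07],2],[[-0.04,0,3.2],[0,0,0.07],2],[[-0.04,0,3.2],[0,0,0.07],2]])

```text
time: 37.3
tool_pos: [0.6336, -0.3272, 0.0157]
tool_rot: [0.002, 0.853, 0.522, 0.001]
contact_force: [0.8, -1.2, 6.4]
gripper_width: 0.078
grasp_force: 60.3
```

Request:
jog_arm(targets=[[[0,0,-1.5],[0,0,0],2],[[0,0,-3],[0,0,0],2],[[0,0,-5],[0,0,0],2],[[0,0,-5],[0,0,0],2],[[0,0,-5],[0,0,0],2]])

```text
time: 37.92
tool_pos: [0.6315, -0.3259, 0.1371]
tool_rot: [-0.001, 0.853, 0.522, -0.0]
contact_force: [-0.6, 0.4, -2.2]
gripper_width: 0.077
grasp_force: 59.3
```

```bash
python3 nest.py 3 .12 87.0
```

```text
[0.5289 0.0881]
t 37.92 at [ 0.6315 -0.3259  0.1371] yaw -27.12 w 0.077 -> shift [ 12.87 -11.2    0.71] turn [-1.000e-02 -2.000e-02 -1.426e+01] rows 11.0
```

Request:
jog_arm(targets=[[[12.87,-11.2,0.3],[0,0,-14.26],2],[[12.87,-11.2,0.3],[0,0,-14.26],2],[[12.87,-11.2,0.3],[0,0,-14.26],2],[[12.87,-11.2,0.3],[0,0,-14.26],2],[[12.87,-11.2,0.3],[0,0,-14.26],2],[[12.87,-11.2,0.3],[0,0,-14.26],2],[[12.87,-11.2,0.3],[0,0,-14.26],2],[[12.87,-11.2,0.3],[0,0,-14.26],2]])

```text
time: 38.92
tool_pos: [0.5263, 0.0908, 0.1275]
tool_rot: [-0.003, 0.263, 0.965, -0.001]
contact_force: [0.8, -0.9, -1.8]
gripper_width: 0.086
grasp_force: 59.4
```

```bash
python3 nest.py 3 .11 87.0 3
```

```text
[0.5319 0.088 ]
t 38.92 at [0.5263 0.0908 0.1275] yaw 59.47 w 0.086 -> shift [-0.25  0.02  0.7 ] turn [-0.01 -0.04 -3.44] rows 3.0
```

Request:
jog_arm(targets=[[[-0.25,0.02,0.7],[0,0,-3.44],2],[[-0.25,0.02,0.7],[0,0,-3.44],2],[[-0.25,0.02,0.7],[0,0,-3.44],2],[[-0.25,0.02,0.7],[0,0,-3.44],2],[[-0.25,0.02,0.7],[0,0,-3.44],2],[[-0.25,0.02,0.7],[0,0,-3.44],2]])

```text
time: 39.67
tool_pos: [0.5349, 0.0848, 0.113]
tool_rot: [-0.001, 0.032, 0.999, -0.0]
contact_force: [0.3, -1.1, -0.9]
gripper_width: 0.08
grasp_force: 59.4
```

```bash
python3 nest.py 3 .021 87.03 3; python3 - <<'E'
from rect import *
im,d=grab("side","h3"); print(state()["tool_pos"])
cv2.imwrite("pics/h3c.png",cv2.resize(im[130:260,260:433,::-1],None,fx=4.5,fy=4.5,interpolation=cv2.INTER_CUBIC))
E
```

```text
[0.5319 0.088 ]
t 39.67 at [0.5349 0.0848 0.113 ] yaw 86.29 w 0.08 -> shift [0.12 0.12 3.68] turn [-0.   -0.01 -0.09] rows 2.0
[0.53510806 0.08482382 0.11325789]
```

View pics/h3c.png

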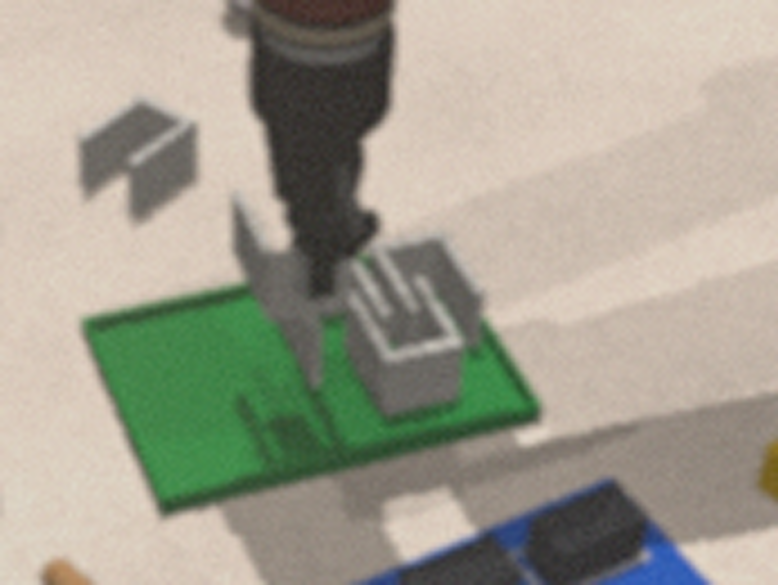

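```bash
python3 - <<'E'
from meas import *
z=np.load("pics/h3.npz"); im,d=z["im"],z["d"]; P=cloud("side",d)
for v in range(170,220,4):
    print(v,[(u,*(P[v,u]*1000).round().astype(int).tolist(),int(im[v,u].mean())) for u in range(310,340,3) if P[v,u,2]>.06])
E
```

```text
170 [(322, 554, 78, 186, 57), (325, 558, 105, 207, 49), (328, 550, 103, 203, 54), (331, 551, 122, 217, 52), (334, 547, 129, 222, 57), (337, 537, 125, 216, 67)]
174 [(313, 558, 31, 141, 179), (322, 548, 65, 163, 115), (325, 556, 100, 191, 51), (328, 549, 103, 191, 52), (331, 546, 114, 198, 46), (334, 546, 128, 209, 53), (337, 541, 135, 212, 71)]
178 [(313, 562, 42, 137, 104), (316, 557, 49, 141, 176), (325, 556, 102, 181, 48), (328, 549, 103, 179, 56), (331, 542, 105, 178, 52), (334, 550, 139, 206, 55), (337, 544, 142, 207, 63)]
182 [(313, 561, 40, 122, 93), (316, 563, 62, 139, 132), (325, 548, 85, 152, 97), (328, 548, 101, 164, 45), (331, 553, 128, 187, 54), (334, 553, 145, 200, 47), (337, 546, 146, 199, 50)]
186 [(313, 562, 41, 109, 100), (316, 564, 66, 129, 94), (319, 561, 79, 139, 116), (322, 555, 83, 140, 123), (325, 548, 86, 141, 90), (328, 552, 112, 162, 58), (331, 553, 131, 177, 53), (334, 540, 120, 165, 52), (337, 533, 121, 163, 51)]
190 [(316, 564, 67, 117, 93), (319, 565, 87, 133, 98), (322, 556, 87, 130, 100), (325, 549, 87, 128, 97), (328, 545, 98, 136, 71), (331, 540, 103, 138, 54), (334, 529, 99, 131, 72), (337, 517, 92, 122, 109)]
194 [(316, 564, 66, 103, 87), (319, 564, 85, 118, 92), (322, 557, 89, 119, 101), (325, 550, 92, 119, 92), (328, 546, 100, 124, 72), (331, 538, 101, 123, 48), (334, 528, 97, 116, 80), (337, 516, 90, 107, 115)]
198 [(319, 565, 90, 109, 102), (322, 558, 91, 108, 101), (325, 546, 84, 98, 97), (328, 541, 91, 102, 103), (331, 532, 88, 97, 102), (334, 523, 89, 95, 101)]
202 []
206 []
210 []
214 []
218 []
```

Request:
jog_arm(targets=[[[0.12,0.12,0.8],[0,0,-0.09],2],[[0.12,0.12,1.2],[0,0,-0.09],2],[[0.12,0.12,1.2],[0,0,-0.09],2]])

```text
time: 40.1
tool_pos: [0.5309, 0.088, 0.0814]
tool_rot: [-0.002, 0.026, 1.0, -0.0]
contact_force: [-0.4, 0.4, -1.6]
gripper_width: 0.081
grasp_force: 59.4
```

```bash
python3 nest.py 3 .021 87.03 3
```

```text
[0.5319 0.088 ]
t 40.1 at [0.5309 0.088  0.0814] yaw 87.06 w 0.081 -> shift [-0.05  0.    2.41] turn [-0.   -0.03  0.  ] rows 1.0
```

Request:
jog_arm(targets=[[[-0.03,0,0.6],[0,0,0],2],[[-0.03,0,1.2],[0,0,0],2],[[-0.03,0,1.8],[0,0,0],2],[[-0.03,0,2.3],[0,0,0],2],[[-0.03,0,2.41],[0,0,0],2],[[-0.03,0,2.41],[0,0,0],2],[[-0.03,0,2.41],[0,0,0],2]])

```text
time: 40.98
tool_pos: [0.5596, 0.0897, 0.0469]
tool_rot: [0.029, 0.024, 0.999, 0.002]
contact_force: [19.3, 10.4, 54.8]
gripper_width: 0.08
grasp_force: 101.4
```

Request:
jog_arm(targets=[[[0,0,0],[0,0,0],25],[[0,0,0],[0,0,0],25],[[0,0,-1.5],[0,0,0],25],[[0,0,-3.5],[0,0,0],25],[[0,0,-4.5],[0,0,0],25],[[0,0,-4.5],[0,0,0],25]])

```text
time: 41.72
tool_pos: [0.5338, 0.0878, 0.1364]
tool_rot: [0.001, 0.026, 1.0, -0.0]
contact_force: [-0.2, -0.5, 0.4]
gripper_width: 0.252
grasp_force: 0.0
```

```bash
python3 go.py .5240 -.1930 .1 28.4 1
```

```text
t 41.73 at [0.5338 0.0878 0.1364] yaw 87.05 w 0.252 -> shift [ -0.18 -11.24   1.46] turn [0.01 0.01 7.33] rows 6.0
```

Request:
jog_arm(targets=[[[-0.18,-11.24,0],[0,0,7.33],35],[[-0.18,-11.24,0],[0,0,7.33],35],[[-0.18,-11.24,0],[0,0,7.33],35],[[-0.18,-11.24,0],[0,0,7.33],35],[[-0.18,-11.24,0],[0,0,7.33],35],[[-0.18,-11.24,0],[0,0,7.33],35],[[-0.18,-11.24,0],[0,0,7.33],35]])

```text
time: 42.6
tool_pos: [0.5215, -0.1926, 0.1323]
tool_rot: [-0.003, 0.512, 0.859, -0.0]
contact_force: [-0.5, 0.1, -0.6]
gripper_width: 0.351
grasp_force: 0.0
```

```bash
python3 - <<'E'
from rect import *
im,d=grab("top","m5top"); im2,d2=grab("side","m5side")
a=rectify("top",im,(.5155,.036),-2.97,250,170,.05,3)
b=cv2.resize(im2[150:260,260:400,::-1],None,fx=2.8,fy=2.8,interpolation=cv2.INTER_CUBIC)
a=cv2.resize(a,(408,278)); b=b[:278]; w=min(a.shape[1]+b.shape[1],800)
cv2.imwrite("pics/m5.png",np.hstack([a,b])[:, :800])
E
```

```text
(no output)
```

View pics/m5.png

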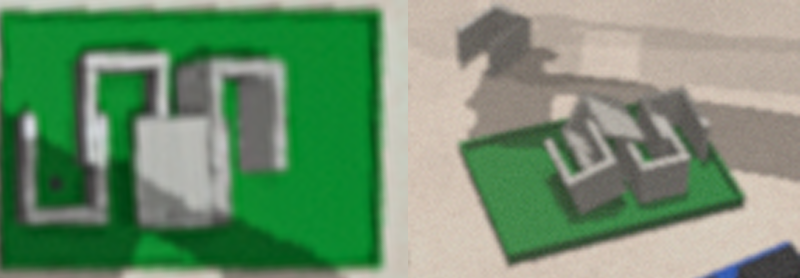

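```bash
python3 - <<'E'
from meas import *
d=np.load("pics/m5top.npz")["d"]; P=cloud("top",d).reshape(-1,3); P=P[d.ravel()>0]
a=np.radians(-2.97); Q=P.copy(); Q[:,:2]=(P[:,:2]-[.5155,.036])@np.array([[np.cos(a),-np.sin(a)],[np.sin(a),np.cos(a)]]); Q*=1000
# grid max heights in tray frame, 6mm cells
X=np.arange(-114,70,6);Y=np.arange(72,-66,-6)
print("     "+" ".join(f"{x+3:4d}" for x in X))
for y in Y:
    print(f"{y+3:4d} "+" ".join((lambda s:f"{int(np.median(s)):4d}" if len(s) else "   .")(Q[(Q[:,0]>=x)&(Q[:,0]<x+6)&(Q[:,1]>=y)&(Q[:,1]<y+6),2]) for x in X))
E
```

```text
-111 -105  -99  -93  -87  -81  -75  -69  -63  -57  -51  -45  -39  -33  -27  -21  -15   -9   -3    3    9   15   21   27   33   39   45   51   57   63   69
  75    0    2    1    4    6    2    2    2    1    3    7    3    5    4    0    3    6    0    2    1    0    1    7    3    4    6    5    2    4    3    3
  69    4    3    4    3    2    2    6    7    4    6    0    4    0    7    7    5    1    4    4    5    6    3    2    3    4    3    3    2    3    2    4
  63    5    3    3    3    0    4    3    3    3    7    0    3    5    4    4    0    2    1    0    2    4    1    0    3    3    7    2    1    5    3    3
  57    2    5    1    4    2    3    1    1    5    3    1    4    8    4    3    0    6    3    4    2    2    1    2    1    0    0    0    4    5   -1    2
  51    4    3    1    2    3    1    3   43   53   49   49   46   51   51   51   46    .    9    3    2    5    0    6    4    2    7    0    4    4    3    2
  45    6    6    0    4    5    3   13   45   48   46   43   41   39   36   44   48    .   15   45   57   58   60   57   53   49   50   47   49 
[... 2034 characters left out ...]
    .   23   26   29    2    5    2    4    3    6    5    1
 -39   14   50    .    3    2    4    5    5   44    .    3    0    6   51   56   59   62   67   66    .   24   28   29    3   -1    1    4    3    4    4    3
 -45   18   48   49   46   25   51   50   48   48   43    5    3   28   53   55   54   63   64   69    .   38   28   26    5    6    3    3    0    2    3    3
 -51    5   26   25   23   26   43   48   29    2    4    2    2    3   26   56   56   59   64   63   61   48   19   10    2    3    4    5    3    2    5    2
 -57    2    4    4    2    6    2    3   -1    6    3    1    3   -1    5    0    5    6    1    2    3    3    9    2    2   -1    4    2    0    3    5    2
```

```bash
cat > gt.py <<'E'
from nest import *
def gt(tx,ty,tz,tilt=0,yaw=87.03):
    x,y=pos(tx,ty); s=state(); w,a_,b,c=s["tool_rot"]; R=Ro.from_quat([a_,b,c,w]); p=np.array(s["tool_pos"]); q=np.radians(yaw)
    T=Ro.from_matrix(np.c_[[-np.sin(q),np.cos(q),0],[np.cos(q),np.sin(q),0],[0,0,-1]])*Ro.from_rotvec([0,np.radians(tilt),0])
    d=R.inv().apply(np.array([x,y,tz/1e3])-p)/.025; t=(R.inv()*T).as_rotvec(degrees=True)/8
    e=Ro.from_rotvec([0,0,0])
    print("t",round(s["time"],2),"w",round(s["gripper_width"],3),"F",np.round(s["contact_force"],1),"shift",d.round(2),"turn",t.round(2),"rows",np.ceil(max(np.linalg.norm(d)*25/62.5,np.linalg.norm(t)*8/10.7)))
if __name__=="__main__": gt(*map(float,sys.argv[1:]))
E
python3 gt.py 37 47 130 0; python3 gt.py 37 47 92 16
```

```text
t 42.7 w 0.347 F [-0.9 -0.4 -0.2] shift [9.12 6.58 0.15] turn [-0.   -0.03 -7.31] rows 6.0
t 42.7 w 0.347 F [-0.9 -0.4 -0.2] shift [9.11 6.58 1.67] turn [ 1.02  1.8  -7.26] rows 6.0
```

Request:
jog_arm(targets=[[[9.12,6.58,0],[0,0,-7.31],30],[[9.12,6.58,0],[0,0,-7.31],30],[[9.12,6.58,0],[0,0,-7.31],30],[[9.12,6.58,0],[0,0,-7.31],30],[[9.12,6.58,0],[0,0,-7.31],30],[[9.11,6.58,0.8],[1.02,1.8,-7.26],30],[[9.11,6.58,0.8],[1.02,1.8,-7.26],30],[[9.11,6.58,0.8],[1.02,1.8,-7.26],30]])

```text
time: 43.7
tool_pos: [0.5597, 0.0863, 0.1141]
tool_rot: [-0.139, 0.026, 0.99, 0.003]
contact_force: [-0.2, -0.2, -1.1]
gripper_width: 0.304
grasp_force: 0.0
```

```bash
python3 gt.py 37 47 92 16;python3 gt.py 17.5 47 24.5 16
```

```text
t 43.7 w 0.304 F [-0.2 -0.2 -1.1] shift [-0.17  0.01  0.87] turn [-0.01  0.01 -0.01] rows 1.0
t 43.7 w 0.304 F [-0.2 -0.2 -1.1] shift [-0.17  0.02  3.68] turn [-0.01  0.01 -0.01] rows 2.0
```

Request:
jog_arm(targets=[[[-0.17,0.02,1],[0,0,0],30],[[-0.17,0.02,2.2],[0,0,0],30],[[-0.17,0.02,3.2],[0,0,0],30],[[-0.17,0.02,3.5],[0,0,0],30],[[-0.17,0.02,3.5],[0,0,0],2],[[-0.17,0.02,3.5],[0,0,0],2],[[-0.17,0.02,3.5],[0,0,0],2],[[-0.17,0.02,3.5],[0,0,0],2]])

```text
time: 44.7
tool_pos: [0.5401, 0.0873, 0.0312]
tool_rot: [-0.138, 0.027, 0.99, 0.003]
contact_force: [-2.5, 0.4, 3.3]
gripper_width: 0.079
grasp_force: 60.1
```

```bash
python3 gt.py 20 47 110 16;python3 gt.py 75 47 110 0
```

```text
t 44.7 w 0.079 F [-2.5  0.4  3.3] shift [ 0.83  0.01 -3.04] turn [-0.    0.02 -0.02] rows 2.0
t 44.7 w 0.079 F [-2.5  0.4  3.3] shift [-1.29  0.01 -3.64] turn [-0.01 -1.98 -0.02] rows 2.0
```

Request:
jog_arm(targets=[[[0.4,0,-1.5],[0,0,0],2],[[0.83,0,-3.04],[0,0,0],2],[[0.83,0,-3.6],[0,0,0],2],[[-0.4,0,-3.64],[0,-1,0],2],[[-1.29,0,-3.64],[0,-1.98,0],2],[[-1.29,0,-3.64],[0,-1.98,0],2],[[-1.29,0,-3.64],[0,-1.98,0],2],[[-1.29,0,-3.64],[0,-1.98,0],2]])

```text
time: 45.7
tool_pos: [0.5957, 0.0842, 0.1089]
tool_rot: [-0.001, 0.027, 1.0, -0.001]
contact_force: [-0.3, -0.2, -1.9]
gripper_width: 0.082
grasp_force: 59.6
```

```bash
python3 gt.py 75 47 28 0; python3 - <<'E'
from meas import *
for n in("top","side"):
    im,d=grab(n,"m6"+n); P=cloud(n,d).reshape(-1,3); P=P[d.ravel()>0]
    P[:,:2]+= [.003,.0056] if n=="top" else [-.002,-.002]
    a=np.radians(-2.97); Q=P.copy(); Q[:,:2]=(P[:,:2]-[.5185,.0416])@np.array([[np.cos(a),-np.sin(a)],[np.sin(a),np.cos(a)]]); Q*=1000
    X=np.arange(-72,84,6);Y=np.arange(54,-60,-12)
    print(n+"  "+" ".join(f"{x+3:4d}" for x in X))
    for y in Y: print(f"{y+6:4d} "+" ".join((lambda s:f"{int(np.median(s)):4d}" if len(s) else "   .")(Q[(Q[:,0]>=x)&(Q[:,0]<x+6)&(Q[:,1]>=y)&(Q[:,1]<y+12),2]) for x in X))
E
```

```text
t 45.7 w 0.082 F [-0.3 -0.2 -1.9] shift [-0.01  0.02  3.24] turn [-0.01 -0.01 -0.02] rows 2.0
top   -69  -63  -57  -51  -45  -39  -33  -27  -21  -15   -9   -3    3    9   15   21   27   33   39   45   51   57   63   69   75   81
  60  481  479  474  472  467  465  461  461  459  457    .    .    .    .    .    .    .    .  395  344  414  420  423  425  426  425
  48  486  484  480  478  473  470  466  465  462  456    .    .    .    .    .    .    .    .  386  348  413  418  422  424  425  425
  36  489  485  480  476  473  469  467  465  460  458    .    .    .    .    .    .    .    .  392  342  410  418  422  424  426  426
  24  489  483  479  474  471  467  463  462  460  458  452    .    .    .    .    .    2    .  394  401  324  324  422  424  426  426
  12  479  476  472  467  461  455  453  455  453  455   62   67    .   26   25    5    4    .  390  400  411  417  420  424  426  427
   0   49  455  452  452  453  448   57  450  452  454  454  452  454  451  447  448  446  443  442  439  125  437  434  433  432  432
 -12   41  431  443  449  452   51  416  418  388  424  397  
[... 1264 characters left out ...]
    3    7    5    6  425
   0   48   33    1  455  454  453  454  409  418  427  424  421  418  419  418  417  419  414  421  425  427  427  429  428  428  429
 -12   48   29    3    4  456  254  459   57   57   63  259   66  451   27   27   23    5    4    5    4    4    5    4    3    3    3
 -24   47   25    2    3    .   51   53   53   57   15   17   64   22   13    6    3    3    3    3    3    4    2    4    4    2    2
 -36   48   33    2    3    .   48   50   29   12   61   41   63   21   24   14    4    4    1    2    3    2    2    1    2    3    3
 -48   48   26    .    .    .   50   52   28   38   21   30   44   42   37    .    .    .    .    .    .    .    .    .    2    4    5
```

```bash
python3 go.py .430 -.150 .11 87.03 1; python3 -c "
from h import *;print(state()['joint_pos'])"
```

```text
t 45.8 at [0.5958 0.0842 0.1091] yaw 86.9 w 0.08 -> shift [ 6.12 -9.71 -0.02] turn [-0.01 -0.01 -0.02] rows 5.0
[ 1.74500029e-02  1.03208302e-01  1.77091745e+00 -1.49887755e-03
  1.26827273e+00 -1.49880736e+00]
```

Request:
jog_arm(targets=[[[0,0,-0.6],[0,0,0],2],[[6.12,-9.71,-0.6],[0,0,0],2],[[6.12,-9.71,-0.6],[0,0,0],2],[[6.12,-9.71,-0.6],[0,0,0],2],[[6.12,-9.71,-0.6],[0,0,0],2],[[6.12,-9.71,-0.6],[0,0,0],2],[[6.12,-9.71,1.5],[0,0,0],2],[[6.12,-9.71,1.5],[0,0,0],2]])

```text
time: 46.8
tool_pos: [0.4269, -0.149, 0.0694]
tool_rot: [-0.003, 0.028, 1.0, 0.001]
contact_force: [-0.0, 0.5, -1.7]
gripper_width: 0.082
grasp_force: 59.6
```

Request:
jog_arm(targets=[[[0,0,0],[0,0,0],2],[[0,0,0.9],[0,0,0],2],[[0,0,1.5],[0,0,0],2],[[0,0,1.75],[0,0,0],2],[[0,0,1.8],[0,0,0],2],[[0,0,1.8],[0,0,0],2]])

```text
time: 47.55
tool_pos: [0.4302, -0.1502, 0.0277]
tool_rot: [0.0, 0.027, 1.0, -0.001]
contact_force: [-0.8, -0.3, -1.5]
gripper_width: 0.077
grasp_force: 59.7
```

Request:
jog_arm(targets=[[[0,0,0.12],[0,0,0],2],[[0,0,0.2],[0,0,0],2],[[0,0,0.2],[0,0,0],2]])

```text
time: 47.92
tool_pos: [0.4296, -0.1499, 0.0219]
tool_rot: [-0.0, 0.027, 1.0, -0.001]
contact_force: [-0.6, 0.0, -1.5]
gripper_width: 0.08
grasp_force: 59.7
```

Request:
jog_arm(targets=[[[0,0,0],[0,0,0],30],[[0,0,0],[0,0,0],30],[[0,0,-2],[0,0,0],30],[[0,0,-4],[0,0,0],60],[[0,0,-4],[0,0,0],98],[[0,0,-4],[0,0,0],98]])

```text
time: 48.68
tool_pos: [0.4297, -0.1498, 0.122]
tool_rot: [-0.0, 0.027, 1.0, -0.001]
contact_force: [0.1, 0.9, -0.8]
gripper_width: 0.919
grasp_force: 0.0
```

```bash
python3 gt.py 2 -19 110 10; python3 gt.py -7.5 -19 36.5 10
```

```text
t 48.67 w 0.919 F [ 0.1  0.9 -0.8] shift [-3.22  7.08  0.47] turn [-0.01  1.25 -0.02] rows 4.0
t 48.67 w 0.919 F [ 0.1  0.9 -0.8] shift [-2.84  7.08  3.41] turn [-0.01  1.25 -0.02] rows 4.0
```

Request:
jog_arm(targets=[[[-3.22,7.08,0],[0,1.25,0],100],[[-3.22,7.08,0],[0,1.25,0],100],[[-3.22,7.08,0],[0,1.25,0],100],[[-3.22,7.08,0],[0,1.25,0],100],[[-3.22,7.08,0.4],[0,1.25,0],100],[[-3.22,7.08,0.4],[0,1.25,0],100],[[-3.22,7.08,0.4],[0,1.25,0],100]])

```text
time: 49.55
tool_pos: [0.5189, 0.0214, 0.1112]
tool_rot: [-0.088, 0.028, 0.996, 0.002]
contact_force: [0.1, -0.5, -0.1]
gripper_width: 1.001
grasp_force: 0.0
```

```bash
python3 gt.py -7.5 -19 36.5 10
```

```text
t 49.55 w 1.001 F [ 0.1 -0.5 -0.1] shift [-0.17  0.05  3.01] turn [-0.01 -0.01 -0.03] rows 2.0
```

Request:
jog_arm(targets=[[[-0.17,0.05,1],[0,0,0],100],[[-0.17,0.05,2],[0,0,0],100],[[-0.17,0.05,2.8],[0,0,0],100],[[-0.17,0.05,3.0],[0,0,0],100],[[-0.17,0.05,3.0],[0,0,0],70],[[-0.17,0.05,3.0],[0,0,0],70],[[-0.17,0.05,3.0],[0,0,0],70],[[-0.17,0.05,3.0],[0,0,0],70]])

```text
time: 50.55
tool_pos: [0.5122, 0.0237, 0.0385]
tool_rot: [-0.086, 0.027, 0.996, 0.001]
contact_force: [1.4, -2.6, 5.8]
gripper_width: 0.752
grasp_force: 65.7
```

Request:
jog_arm(targets=[[[0,0,-0.6],[0,0,0],70],[[0,0,-1.5],[0,0,0],70],[[0,0,-3],[0,0,0],70],[[0,0,-4],[0,0,0],70],[[0,0,-4],[0,0,0],70]])

```text
time: 51.18
tool_pos: [0.53, 0.0235, 0.1382]
tool_rot: [-0.085, 0.027, 0.996, 0.002]
contact_force: [0.4, 0.7, -1.9]
gripper_width: 0.751
grasp_force: 66.1
```

```bash
python3 gt.py 85 -19 120 -50; python3 gt.py 60 -19 130 -10; python3 - <<'E'
from h import *
im,d=grab("side","h7"); cv2.imwrite("pics/h7c.png",cv2.resize(im[120:250,260:433,::-1],None,fx=4.5,fy=4.5,interpolation=cv2.INTER_CUBIC))
E
```

```text
t 51.17 w 0.751 F [ 0.4  0.7 -1.9] shift [-2.98 -0.06  0.23] turn [-0.01 -7.47 -0.01] rows 6.0
t 51.17 w 0.751 F [ 0.4  0.7 -1.9] shift [-1.93 -0.06  0.  ] turn [-0.01 -2.47 -0.01] rows 2.0
```

View pics/h7c.png

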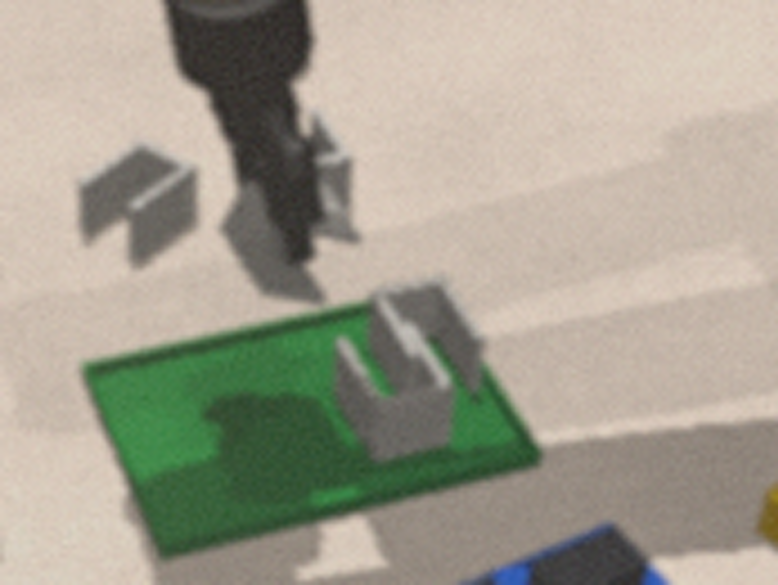

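Request:
jog_arm(targets=[[[-2.78,-0.06,0.2],[0,-7.47,0],70],[[-2.78,-0.06,0.2],[0,-7.47,0],70],[[-2.78,-0.06,0.2],[0,-7.47,0],70],[[-2.78,-0.06,0.2],[0,-7.47,0],70],[[-2.78,-0.06,0.2],[0,-7.47,0],70],[[-2.78,-0.06,0.2],[0,-7.47,0],70],[[-2.78,-0.06,0.2],[0,-7.47,0],70],[[-2.78,-0.06,0.2],[0,-7.47,0],70]])

```text
time: 52.22
tool_pos: [0.5958, 0.0182, 0.1184]
tool_rot: [0.42, 0.024, 0.907, -0.012]
contact_force: [0.8, -0.2, -1.5]
gripper_width: 0.747
grasp_force: 66.1
```

```bash
python3 gt.py 80 -19 50 -50; python3 gt.py 80 -19 30 -50; python3 - <<'E'
from meas import *
s=state(); print(s["tool_pos"])
im,d=grab("side","h8"); P=cloud("side",d).reshape(-1,3); P=P[d.ravel()>0]; P[:,:2]+=[-.002,-.002]
c=im.reshape(-1,3)[d.ravel()>0].astype(int)
a=np.radians(-2.97); Q=P.copy(); Q[:,:2]=(P[:,:2]-[.5185,.0416])@np.array([[np.cos(a),-np.sin(a)],[np.sin(a),np.cos(a)]]); Q*=1000
m=(Q[:,2]>70)&(Q[:,2]<190)&(Q[:,0]>30)&(Q[:,0]<130)&(Q[:,1]>-70)&(Q[:,1]<40)&(c.mean(1)>80)
B=Q[m]; print(len(B),B.min(0),B.max(0)); 
for z in range(70,190,8):
    s_=B[(B[:,2]>=z)&(B[:,2]<z+8)]
    if len(s_): print(z,len(s_),s_.min(0).round(),s_.max(0).round())
E
```

```text
t 52.23 w 0.747 F [ 0.8 -0.2 -1.5] shift [2.04 0.02 1.82] turn [-0.02 -0.04 -0.  ] rows 2.0
t 52.23 w 0.747 F [ 0.8 -0.2 -1.5] shift [2.65 0.02 2.34] turn [-0.02 -0.04 -0.  ] rows 2.0
[0.59576847 0.01821437 0.11843311]
576 [ 30.56883917 -69.79779798  84.03571279] [104.33868758  38.63117541 181.20378126]
78 2 [ 97. -17.  84.] [99. 10. 86.]
86 30 [ 51. -47.  86.] [101.  12.  93.]
94 57 [ 51. -49.  94.] [102.  14. 102.]
102 61 [ 51. -52. 102.] [103.  17. 110.]
110 53 [ 51. -49. 110.] [103.  15. 118.]
118 69 [ 58. -48. 118.] [103.  24. 126.]
126 135 [ 45. -65. 126.] [104.  26. 134.]
134 79 [ 34. -70. 134.] [ 99.  26. 142.]
142 29 [ 32. -68. 142.] [ 68.  39. 150.]
150 18 [ 49. -63. 150.] [ 58.  21. 157.]
158 21 [ 32. -59. 159.] [ 52.  33. 166.]
166 11 [ 33. -57. 166.] [ 39.  36. 174.]
174 11 [ 31. -52. 174.] [ 38.  10. 181.]
```

```bash
python3 gt.py 79 -19 60 -54; python3 gt.py 79 -19 38 -54
```

```text
t 52.27 w 0.745 F [ 0.1 -0.4 -0.2] shift [1.82 0.02 1.53] turn [-0.02 -0.53 -0.  ] rows 1.0
t 52.27 w 0.745 F [ 0.1 -0.4 -0.2] shift [2.49 0.02 2.1 ] turn [-0.02 -0.53 -0.  ] rows 2.0
```

Request:
jog_arm(targets=[[[1,0,0.8],[0,-0.53,0],70],[[1.82,0,1.53],[0,-0.53,0],70],[[2.2,0,1.85],[0,-0.53,0],70],[[2.49,0,2.1],[0,-0.53,0],70],[[2.49,0,2.1],[0,-0.53,0],70],[[2.49,0,2.1],[0,-0.53,0],70]])

```text
time: 53.02
tool_pos: [0.593, 0.0111, 0.0486]
tool_rot: [0.446, 0.02, 0.895, -0.006]
contact_force: [0.3, 0.1, -1.7]
gripper_width: 0.752
grasp_force: 66.1
```

```bash
python3 gt.py 79 -19 38 -54; python3 gt.py 79 -19 35 -54; python3 gt.py 40 -19 130 -30
```

```text
t 53.02 w 0.752 F [ 0.3  0.1 -1.7] shift [0.26 0.3  0.35] turn [ 0.09 -0.13  0.01] rows 1.0
t 53.02 w 0.752 F [ 0.3  0.1 -1.7] shift [0.36 0.3  0.43] turn [ 0.09 -0.13  0.01] rows 1.0
t 53.02 w 0.752 F [ 0.3  0.1 -1.7] shift [-1.74  0.34 -3.11] turn [0.08 2.87 0.03] rows 3.0
```

Request:
jog_arm(targets=[[[0.15,0.2,0.2],[0,0,0],70],[[0.26,0.3,0.35],[0,0,0],70],[[0.26,0.3,0.35],[0,0,0],70]])

```text
time: 53.4
tool_pos: [0.5948, 0.0158, 0.0447]
tool_rot: [0.443, 0.019, 0.896, -0.003]
contact_force: [0.1, 0.5, -1.3]
gripper_width: 0.749
grasp_force: 66.2
```

```bash
python3 gt.py 79 -19 36 -52;python3 -c "
from h import *;s=state();print(np.round(s['joint_pos'],3),s['tool_pos'])"
```

```text
t 53.4 w 0.749 F [ 0.1  0.5 -1.3] shift [0.24 0.11 0.26] turn [0.14 0.07 0.  ] rows 1.0
[-0.141 -0.144  2.366  1.51   0.09  -3.135] [0.59482056 0.01583622 0.0446712 ]
```

```bash
python3 gt.py 79 -19 46 -44
```

```text
t 53.4 w 0.749 F [ 0.1  0.5 -1.3] shift [-0.08  0.11  0.02] turn [0.14 1.07 0.01] rows 1.0
```

Request:
jog_arm(targets=[[[-0.08,0.11,0],[0.14,1.07,0],70],[[-0.08,0.11,0],[0.14,1.07,0],70],[[-0.08,0.11,0],[0.14,1.07,0],70],[[-0.08,0.11,0],[0.14,1.07,0],70],[[-0.08,0.11,0],[0.14,1.07,0],70]])

```text
time: 54.02
tool_pos: [0.5956, 0.0181, 0.046]
tool_rot: [0.374, 0.024, 0.927, -0.011]
contact_force: [-0.2, 0.4, -1.2]
gripper_width: 0.752
grasp_force: 66.2
```

```bash
python3 gt.py 79 -19 36 -44;python3 -c "
from h import *;s=state();print(np.round(s['joint_pos'],3),s['tool_pos'])"
```

```text
t 54.02 w 0.752 F [-0.2  0.4 -1.2] shift [0.25 0.02 0.31] turn [-0.01 -0.01  0.01] rows 1.0
[-0.114 -0.149  2.296  0.178  0.233 -1.79 ] [0.59557799 0.01807752 0.04595273]
```

Request:
jog_arm(targets=[[[0.12,0,0.15],[0,0,0],70],[[0.22,0,0.27],[0,0,0],70],[[0.22,0,0.27],[0,0,0],70],[[0.22,0,0.27],[0,0,0],70]])

```text
time: 54.52
tool_pos: [0.5969, 0.0184, 0.0375]
tool_rot: [0.375, 0.024, 0.927, -0.01]
contact_force: [0.4, 1.5, 1.8]
gripper_width: 0.747
grasp_force: 66.2
```

Request:
jog_arm(targets=[[[0,0,0],[0,0,0],98],[[0,0,0],[0,0,0],98],[[0,0,0],[0,0,0],98],[[0,0,-1],[0,0,0],98],[[0,0,-2],[0,0,0],98],[[0,0,-3.5],[0,0,0],98],[[0,0,-4],[0,0,0],98]])

```text
time: 55.4
tool_pos: [0.5268, 0.0219, 0.1108]
tool_rot: [0.376, 0.024, 0.926, -0.01]
contact_force: [-0.2, 0.6, 0.5]
gripper_width: 0.981
grasp_force: 0.0
```

```bash
python3 gt.py -47 47 140 0; python3 gt.py -40 47 140 0; cat > m9.py <<'E'
from meas import *
import sys
im,d=grab("side",sys.argv[1]); x0,x1,y0,y1=map(float,sys.argv[2:6])
P=cloud("side",d).reshape(-1,3); P=P[d.ravel()>0]
a=np.radians(-2.97); Q=P.copy(); Q[:,:2]=(P[:,:2]-[.4345-.433+.5185,.0416+.0022])@np.array([[np.cos(a),-np.sin(a)],[np.sin(a),np.cos(a)]]); Q*=1000
m=(Q[:,2]>43)&(Q[:,2]<58)&(Q[:,0]>x0)&(Q[:,0]<x1)&(Q[:,1]>y0)&(Q[:,1]<y1)
B=Q[m]/1000; print(len(B), np.round(fitU(B[:,:2]),4) if len(B)>20 else "")
E
python3 m9.py s9 40 116 -70 40
```

```text
t 55.4 w 0.981 F [-0.2  0.6  0.5] shift [ 0.8   2.65 -2.41] turn [-0.01  5.52 -0.  ] rows 5.0
t 55.4 w 0.981 F [-0.2  0.6  0.5] shift [ 0.6   2.65 -2.21] turn [-0.01  5.52 -0.  ] rows 5.0
142 [ 7.43000e-02 -1.93000e-02  9.19479e+01  2.60000e-03]
```

Request:
jog_arm(targets=[[[0.8,2.65,-2.41],[0,5.52,0],60],[[0.8,2.65,-2.41],[0,5.52,0],30],[[0.8,2.65,-2.41],[0,5.52,0],30],[[0.8,2.65,-2.41],[0,5.52,0],30],[[0.8,2.65,-2.41],[0,5.52,0],30],[[0.8,2.65,-2.41],[0,5.52,0],30],[[0.8,2.65,-2.41],[0,5.52,0],30]])

```text
time: 56.32
tool_pos: [0.4732, 0.0911, 0.1378]
tool_rot: [-0.001, 0.026, 1.0, -0.0]
contact_force: [0.5, -0.8, 0.6]
gripper_width: 0.299
grasp_force: 0.0
```

```bash
python3 gt.py -47 47 20 0;  python3 - <<'E'
from meas import *
im,d=grab("side","s10"); P=cloud("side",d).reshape(-1,3); P=P[d.ravel()>0]
a=np.radians(-2.97); Q=P.copy(); Q[:,:2]=(P[:,:2]-[.52,.0438])@np.array([[np.cos(a),-np.sin(a)],[np.sin(a),np.cos(a)]]); Q*=1000
for nm,y0,y1 in(("legs y20-40",20,38),("tips -12..10",-10,10),("stop",-40,-20),("web",42,54)):
    m=(Q[:,2]>44)&(Q[:,2]<58)&(Q[:,0]>-118)&(Q[:,0]<10)&(Q[:,1]>y0)&(Q[:,1]<y1); print(nm,np.sort(Q[m,0]).round().astype(int).tolist())
E
```

```text
t 56.33 w 0.299 F [ 0.5 -0.8  0.6] shift [-0.05 -0.    4.71] turn [-0.   -0.02 -0.  ] rows 2.0
legs y20-40 [-75, -73, -73, -71, -71, -71, -71, -70, -69, -69, -68, -68, -30, -30, -28, -28, -27, -27, -27, -26, -26, -25, -25, -25, -25]
tips -12..10 [-111, -111, -110, -110, -108, -107, -106, -106, -106, -106, -105, -74, -73, -73, -72, -71, -71, -71, -70, -70, -69, -69, -68, -68, -67, -66, -65, -65, -65, -64, -64, -63, -62, -62, -62, -61, -61, -61, -60, -29, -29, -28, -27, -27, -26, -25, -25, -25, -24, -24, -24]
stop [-111, -110, -110, -108, -107, -107, -107, -106, -104, -104, -68, -66, -65, -65, -65, -64, -63, -63, -63, -63, -62, -62, -61, -60, -60]
web [-74, -73, -71, -71, -71, -70, -68, -67, -67, -66, -66, -65, -63, -62, -62, -62, -60, -59, -59, -57, -56, -54, -53, -53, -52, -51, -51, -49, -48, -47, -46, -45, -45, -44, -44, -43, -41, -41, -39, -39, -38, -36, -36, -36, -35, -34, -33, -32, -31, -28, -28, -28, -27, -26]
```

Request:
jog_arm(targets=[[[-0.05,0,2],[0,0,0],30],[[-0.05,0,3.6],[0,0,0],30],[[-0.05,0,4.6],[0,0,0],30],[[-0.05,0,4.6],[0,0,0],30],[[-0.05,0,4.6],[0,0,0],2],[[-0.05,0,4.6],[0,0,0],2],[[-0.05,0,4.6],[0,0,0],2],[[-0.05,0,4.6],[0,0,0],2]])

```text
time: 57.38
tool_pos: [0.4763, 0.091, 0.025]
tool_rot: [-0.001, 0.026, 1.0, -0.0]
contact_force: [-2.4, 1.3, 5.7]
gripper_width: 0.079
grasp_force: 62.0
```

Request:
jog_arm(targets=[[[0,0,-0.15],[0,0,0],2],[[0.2,0,-0.15],[0,0,0],2],[[0.2,0,-0.15],[0,0,0],2],[[0.2,0,0],[0,0,0],2],[[0.2,0,0],[0,0,0],2],[[0.2,0,0],[0,0,0],25],[[0.2,0,0],[0,0,0],25],[[0.2,0,-2],[0,0,0],25]])

```text
time: 58.38
tool_pos: [0.4663, 0.091, 0.0693]
tool_rot: [-0.007, 0.026, 1.0, -0.001]
contact_force: [0.7, 0.2, 0.1]
gripper_width: 0.25
grasp_force: 0.0
```

Request:
jog_arm(targets=[[[0,0,-3],[0,0,0],30],[[0,0,-3],[0,0,0],30],[[0,0,-3],[0,0,0],30]])

```text
time: 58.75
tool_pos: [0.4712, 0.0913, 0.1492]
tool_rot: [-0.001, 0.026, 1.0, -0.0]
contact_force: [0.2, 0.0, -0.2]
gripper_width: 0.301
grasp_force: 0.0
```

```bash
python3 gt.py 74.5 -48.5 110 0 89
```

```text
t 58.75 w 0.301 F [ 0.2  0.  -0.2] shift [-4.98 -3.82  1.56] turn [-0.   -0.01 -0.25] rows 3.0
```

Request:
jog_arm(targets=[[[-4.98,-3.82,0],[0,0,-0.25],32],[[-4.98,-3.82,0],[0,0,-0.25],32],[[-4.98,-3.82,0],[0,0,-0.25],32],[[-4.98,-3.82,1.5],[0,0,-0.25],32],[[-4.98,-3.82,1.5],[0,0,-0.25],32],[[-4.98,-3.82,1.5],[0,0,-0.25],32]])

```text
time: 59.5
tool_pos: [0.5889, -0.0103, 0.1095]
tool_rot: [-0.003, 0.009, 1.0, 0.0]
contact_force: [-0.2, -0.3, 0.7]
gripper_width: 0.326
grasp_force: 0.0
```

```bash
python3 gt.py 75 -48.5 18 0 89; cat > legs.py <<'E'
from meas import *
import sys
im,d=grab("side",sys.argv[1]); P=cloud("side",d).reshape(-1,3); P=P[d.ravel()>0]
a=np.radians(-2.97); Q=P.copy(); Q[:,:2]=(P[:,:2]-[.52,.0438])@np.array([[np.cos(a),-np.sin(a)],[np.sin(a),np.cos(a)]]); Q*=1000
from scipy.cluster.vq import kmeans
for nm,y0,y1 in(("A odd legs",20,38),("B tips",-10,10),("C even legs",-40,-20)):
    m=(Q[:,2]>45)&(Q[:,2]<58)&(Q[:,0]>-118)&(Q[:,0]<112)&(Q[:,1]>y0)&(Q[:,1]<y1); v=np.sort(Q[m,0])
    g=np.split(v,np.nonzero(np.diff(v)>2.6)[0]+1) if len(v) else []
    print(nm,[(len(q),round(float(q.min()),1),round(float(q.max()),1)) for q in g if len(q)>3])
for nm,s in(("odd web y",Q[:,1]>40),("even web y",Q[:,1]<-40)):
    m=s&(Q[:,2]>45)&(Q[:,2]<58)&(abs(Q[:,1])<70)&(Q[:,0]>-112)&(Q[:,0]<112)
    H=np.arange(-110,111,20); print(nm,[(int(h),int(Q[m&(abs(Q[:,0]-h)<10),1].mean())) for h in H if (m&(abs(Q[:,0]-h)<10)).sum()>4])
E
python3 legs.py s11
```

```text
t 59.5 w 0.326 F [-0.2 -0.3  0.7] shift [-0.1  -0.02  3.66] turn [-0.   -0.04  0.  ] rows 2.0
A odd legs [(11, -80.2, -73.3), (14, -36.6, -29.8)]
B tips [(14, -111.4, -103.3), (12, -79.0, -73.1), (14, -67.4, -61.4), (13, -37.4, -29.7), (14, 48.0, 55.3), (13, 91.7, 98.1)]
C even legs [(12, -111.1, -105.2), (13, -67.9, -59.9), (13, 49.6, 54.5), (13, 93.3, 99.3)]
odd web y [(-70, 46), (-50, 47), (-30, 46)]
even web y [(-110, -47), (-90, -47), (-70, -47), (50, -47), (70, -48), (90, -47)]
```

Request:
jog_arm(targets=[[[-0.06,-0.02,1.8],[0,0,0],32],[[-0.06,-0.02,3],[0,0,0],32],[[-0.06,-0.02,3.6],[0,0,0],32],[[-0.06,-0.02,3.6],[0,0,0],32],[[-0.06,-0.02,3.6],[0,0,0],2],[[-0.06,-0.02,3.6],[0,0,0],2],[[-0.06,-0.02,3.6],[0,0,0],2],[[-0.06,-0.02,3.6],[0,0,0],2]])

```text
time: 60.55
tool_pos: [0.5927, -0.0114, 0.0228]
tool_rot: [0.0, 0.009, 1.0, -0.0]
contact_force: [-0.9, 0.7, 5.7]
gripper_width: 0.079
grasp_force: 60.1
```

Request:
jog_arm(targets=[[[0,0,-1.5],[0,0,0],2],[[0,0,-3],[0,0,0],2],[[0,0,-4],[0,0,0],2],[[0,0,-4],[0,0,0],2]])

```text
time: 61.05
tool_pos: [0.5929, -0.0115, 0.1232]
tool_rot: [0.001, 0.009, 1.0, -0.001]
contact_force: [-1.3, 1.3, -1.3]
gripper_width: 0.081
grasp_force: 59.3
```

```bash
python3 gt.py -24 -48 100 0 87.03
```

```text
t 61.05 w 0.081 F [-1.3  1.3 -1.3] shift [4.04 0.18 0.92] turn [-0.01  0.01  0.25] rows 2.0
```

```bash
sed -i 's/O=np.array(\[.5185/O=np.array([.5213/' nest.py; python3 gt.py -24 -48 100 0 87.03
```

```text
t 61.05 w 0.081 F [-1.3  1.3 -1.3] shift [3.93 0.19 0.92] turn [-0.01  0.01  0.25] rows 2.0
```

Request:
jog_arm(targets=[[[3.93,0.19,0],[0,0,0.25],2],[[3.93,0.19,0],[0,0,0.25],2],[[3.93,0.19,0.5],[0,0,0.25],2],[[3.93,0.19,0.9],[0,0,0.25],2],[[3.93,0.19,0.9],[0,0,0.25],2],[[3.93,0.19,0.9],[0,0,0.25],2]])

```text
time: 61.8
tool_pos: [0.4938, -0.0048, 0.0983]
tool_rot: [-0.002, 0.026, 1.0, -0.0]
contact_force: [0.8, -0.4, -1.5]
gripper_width: 0.077
grasp_force: 59.1
```

```bash
python3 gt.py -24 -48 60 0; python3 gt.py -24 -48 23 0
```

```text
t 61.8 w 0.077 F [ 0.8 -0.4 -1.5] shift [-0.05 -0.01  1.53] turn [-0.   -0.02 -0.  ] rows 1.0
t 61.8 w 0.077 F [ 0.8 -0.4 -1.5] shift [-0.05 -0.01  3.01] turn [-0.   -0.02 -0.  ] rows 2.0
```

Request:
jog_arm(targets=[[[-0.05,0,0.8],[0,0,0],2],[[-0.05,0,1.5],[0,0,0],2],[[-0.05,0,1.9],[0,0,0],2],[[-0.05,0,2.3],[0,0,0],2],[[-0.05,0,2.3],[0,0,0],2]])

```text
time: 62.42
tool_pos: [0.4936, -0.0047, 0.0401]
tool_rot: [-0.002, 0.026, 1.0, -0.0]
contact_force: [1.0, -0.2, -1.3]
gripper_width: 0.082
grasp_force: 59.2
```

```bash
python3 gt.py -24 -48 23 0; python3 legs.py s12
```

```text
t 62.42 w 0.082 F [ 1.  -0.2 -1.3] shift [-0.05 -0.01  0.68] turn [-0.   -0.04 -0.  ] rows 1.0
A odd legs [(14, -79.7, -72.9), (9, -36.3, -30.4)]
B tips [(14, -111.8, -104.5), (14, -80.2, -73.2), (14, -67.4, -60.4), (11, -46.8, -42.4), (13, -37.0, -30.1), (10, -0.4, 1.7)]
C even legs [(13, -111.6, -102.6), (11, -66.7, -61.0), (10, -45.1, -42.5), (22, -27.9, -11.8), (12, -0.8, 1.4)]
odd web y [(-70, 47), (-50, 47), (-30, 46)]
even web y [(-110, -48), (-90, -48), (-70, -47), (-50, -43), (-30, -45), (-10, -47)]
```

Request:
jog_arm(targets=[[[0,0,0.35],[0,0,0],2],[[0,0,0.6],[0,0,0],2],[[0,0,0.66],[0,0,0],2],[[0,0,0.66],[0,0,0],2],[[0,0,0.66],[0,0,0],22],[[0,0,0.66],[0,0,0],22],[[0,0,-1],[0,0,0],22],[[0,0,-3.5],[0,0,0],22]])

```text
time: 63.48
tool_pos: [0.4927, -0.0045, 0.1275]
tool_rot: [-0.004, 0.026, 1.0, 0.0]
contact_force: [0.8, 0.0, 0.4]
gripper_width: 0.219
grasp_force: 0.0
```

Request:
jog_arm(targets=[[[0,0,-1],[0,0,0],32],[[0,0,-1],[0,0,0],32],[[0,0,-1],[0,0,0],32]])

```text
time: 63.85
tool_pos: [0.4938, -0.0046, 0.152]
tool_rot: [-0.003, 0.026, 1.0, -0.0]
contact_force: [-0.4, 0.1, -0.7]
gripper_width: 0.318
grasp_force: 0.0
```

```bash
python3 go.py .430 -.150 .14 87.03 1; python3 m3.py m12 top;python3 legs.py s13
```

```text
t 63.85 at [ 0.4938 -0.0046  0.152 ] yaw 87.0 w 0.318 -> shift [ 2.24 -5.94  0.49] turn [-0.   -0.04 -0.  ] rows 3.0
top 138 true mid [ 0.5466 -0.1801] ang 28.56 rms 0.0023 web [ 0.5211 -0.1939]
top 142 true mid [ 0.4282 -0.1767] ang 267.98 rms 0.0022 web [ 0.4292 -0.1477]
A odd legs [(13, -80.6, -73.2), (14, -35.3, -29.7)]
B tips [(14, -111.0, -103.4), (16, -79.6, -73.0), (14, -67.6, -60.1), (15, -49.9, -42.6), (15, -36.7, -29.6), (15, -5.5, 1.5)]
C even legs [(11, -111.1, -104.0), (14, -66.8, -60.2), (12, -48.1, -42.5), (12, -5.3, 0.4)]
odd web y [(-70, 46), (-50, 48), (-30, 46)]
even web y [(-110, -46), (-90, -47), (-70, -47), (-50, -46), (-30, -47), (-10, -47)]
```

Request:
jog_arm(targets=[[[2.17,-5.92,0],[0,0,-0.1],32],[[2.17,-5.92,0],[0,0,-0.1],32],[[2.17,-5.92,0],[0,0,-0.1],32],[[2.17,-5.92,1],[0,0,-0.1],32],[[2.17,-5.92,2.5],[0,0,-0.1],32],[[2.17,-5.92,2.5],[0,0,-0.1],32],[[2.17,-5.92,2.5],[0,0,-0.1],32]])

```text
time: 64.82
tool_pos: [0.4326, -0.1497, 0.0914]
tool_rot: [-0.002, 0.019, 1.0, -0.0]
contact_force: [-0.1, -0.6, 0.1]
gripper_width: 0.316
grasp_force: 0.0
```

```bash
python3 go.py .4317 -.1485 .014 88 1
```

```text
t 64.83 at [ 0.4326 -0.1497  0.0914] yaw 87.81 w 0.316 -> shift [0.03 0.05 3.1 ] turn [-0.   -0.02 -0.02] rows 2.0
```

Request:
jog_arm(targets=[[[0.03,0.05,1.6],[0,0,0],32],[[0.03,0.05,2.7],[0,0,0],32],[[0.03,0.05,3.1],[0,0,0],32],[[0.03,0.05,3.1],[0,0,0],32],[[0.03,0.05,3.1],[0,0,0],2],[[0.03,0.05,3.1],[0,0,0],2],[[0.03,0.05,3.1],[0,0,0],2],[[0.03,0.05,3.1],[0,0,0],2]])

```text
time: 65.82
tool_pos: [0.433, -0.1493, 0.0156]
tool_rot: [-0.0, 0.019, 1.0, -0.001]
contact_force: [0.0, 0.4, 6.4]
gripper_width: 0.085
grasp_force: 59.4
```

Request:
jog_arm(targets=[[[0,0,-1.5],[0,0,0],2],[[0,0,-3.5],[0,0,0],2],[[0,0,-5],[0,0,0],2],[[0,0,-5],[0,0,0],2],[[0,0,-5],[0,0,0],2]])

```text
time: 66.45
tool_pos: [0.431, -0.1479, 0.1371]
tool_rot: [-0.003, 0.019, 1.0, 0.0]
contact_force: [0.2, 0.2, -1.9]
gripper_width: 0.081
grasp_force: 58.8
```

```bash
python3 gt.py 7 47 110 0
```

```text
t 66.45 w 0.081 F [ 0.2  0.2 -1.9] shift [-3.63  9.59  1.07] turn [ 0.01 -0.04  0.1 ] rows 5.0
```

Request:
jog_arm(targets=[[[-3.63,9.59,0],[0,0,0.1],2],[[-3.63,9.59,0],[0,0,0.1],2],[[-3.63,9.59,0],[0,0,0.1],2],[[-3.63,9.59,0],[0,0,0.1],2],[[-3.63,9.59,0.6],[0,0,0.1],2],[[-3.63,9.59,1.3],[0,0,0.1],2],[[-3.63,9.59,1.3],[0,0,0.1],2],[[-3.63,9.59,1.3],[0,0,0.1],2]])

```text
time: 67.45
tool_pos: [0.5312, 0.0864, 0.1053]
tool_rot: [-0.002, 0.027, 1.0, -0.0]
contact_force: [-0.2, -0.2, -2.1]
gripper_width: 0.085
grasp_force: 59.2
```

```bash
python3 gt.py 7 47 40 0; python3 gt.py 7 47 21 0; sed 's/Q\[:,2\]>45)&(Q\[:,2\]<58)/Q[:,2]>126)\&(Q[:,2]<142)/' legs.py > legsh.py; python3 legsh.py s14
```

```text
t 67.45 w 0.085 F [-0.2 -0.2 -2.1] shift [0.01 0.07 2.61] turn [-0.   -0.03 -0.02] rows 2.0
t 67.45 w 0.085 F [-0.2 -0.2 -2.1] shift [0.01 0.07 3.37] turn [-0.   -0.03 -0.02] rows 2.0
A odd legs [(22, 19.9, 30.8)]
B tips [(13, 24.2, 30.9)]
C even legs []
odd web y [(10, 60), (30, 47)]
even web y []
```

Request:
jog_arm(targets=[[[0,0.07,0.9],[0,0,0],2],[[0,0.07,1.6],[0,0,0],2],[[0,0.07,2.2],[0,0,0],2],[[0,0.07,2.6],[0,0,0],2],[[0,0.07,2.6],[0,0,0],2]])

```text
time: 68.12
tool_pos: [0.5309, 0.0893, 0.0398]
tool_rot: [-0.003, 0.026, 1.0, -0.0]
contact_force: [0.4, 0.2, -2.6]
gripper_width: 0.083
grasp_force: 59.3
```

```bash
python3 gt.py 7 47 21 0
```

```text
t 68.12 w 0.083 F [ 0.4  0.2 -2.6] shift [ 0.   -0.04  0.75] turn [-0.   -0.04 -0.  ] rows 1.0
```

Request:
jog_arm(targets=[[[0,-0.03,0.4],[0,0,0],2],[[0,-0.03,0.68],[0,0,0],2],[[0,-0.03,0.74],[0,0,0],2],[[0,-0.03,0.74],[0,0,0],2],[[0,-0.03,0.74],[0,0,0],22],[[0,-0.03,0.74],[0,0,0],22],[[0,-0.03,-1],[0,0,0],22],[[0,-0.03,-3.5],[0,0,0],22]])

```text
time: 69.12
tool_pos: [0.5301, 0.0885, 0.1275]
tool_rot: [-0.004, 0.026, 1.0, -0.0]
contact_force: [1.0, 0.3, -0.2]
gripper_width: 0.22
grasp_force: 0.0
```

Request:
jog_arm(targets=[[[0,0,-0.5],[0,0,0],32],[[0,0,-0.5],[0,0,0],32],[[0,0,-0.5],[0,0,0],32]])

```text
time: 69.5
tool_pos: [0.5306, 0.0886, 0.1387]
tool_rot: [-0.003, 0.026, 1.0, -0.0]
contact_force: [-1.2, 0.5, -1.2]
gripper_width: 0.319
grasp_force: 0.0
```

```bash
python3 go.py .5236 -.1939 .14 28.5 1; python3 legs.py s15
```

```text
t 69.5 at [0.5306 0.0886 0.1387] yaw 87.0 w 0.319 -> shift [ -0.31 -11.3   -0.05] turn [-0.03 -0.04  7.31] rows 6.0
A odd legs [(10, -79.6, -74.4), (13, -36.1, -29.9), (13, -19.4, -12.7), (12, 25.0, 30.9)]
B tips [(12, -112.4, -104.4), (14, -80.8, -73.3), (16, -67.6, -60.3), (12, -48.5, -43.4), (13, -36.8, -29.8), (13, -19.4, -12.6), (14, -5.7, 1.3), (13, 25.1, 30.8)]
C even legs [(13, -111.0, -104.0), (11, -67.3, -61.0), (12, -50.0, -42.9), (11, -5.6, 2.3)]
odd web y [(-70, 47), (-50, 47), (-30, 46), (-10, 47), (10, 47), (30, 47)]
even web y [(-110, -48), (-90, -47), (-70, -46), (-10, -46)]
```

Three are nested cleanly; k3's centre is at +6. Now the last channel.

Request:
jog_arm(targets=[[[-0.31,-11.3,0],[0,0,7.31],32],[[-0.31,-11.3,0],[0,0,7.31],32],[[-0.31,-11.3,0],[0,0,7.31],32],[[-0.31,-11.3,0],[0,0,7.31],32],[[-0.31,-11.3,0],[0,0,7.31],32],[[-0.31,-11.3,0],[0,0,7.31],32],[[-0.31,-11.3,1.5],[0,0,7.31],32],[[-0.31,-11.3,1.5],[0,0,7.31],32]])

```text
time: 70.55
tool_pos: [0.5212, -0.1923, 0.0982]
tool_rot: [-0.007, 0.511, 0.859, -0.001]
contact_force: [-0.1, -0.5, -0.6]
gripper_width: 0.321
grasp_force: 0.0
```

Request:
jog_arm(targets=[[[0,0,0],[0,0,0],32],[[0,0,0],[0,0,0],32]])

```text
time: 70.8
tool_pos: [0.5255, -0.1941, 0.1047]
tool_rot: [-0.0, 0.511, 0.86, -0.001]
contact_force: [-0.3, 0.4, -0.3]
gripper_width: 0.32
grasp_force: 0.0
```

```bash
python3 go.py .5236 -.1939 .013 28.5 1
```

```text
t 70.8 at [ 0.5255 -0.1941  0.1047] yaw 28.54 w 0.32 -> shift [ 0.04 -0.05  3.67] turn [-0.01  0.    0.  ] rows 2.0
```

Request:
jog_arm(targets=[[[0.04,-0.05,1.8],[0,0,0],32],[[0.04,-0.05,3.1],[0,0,0],32],[[0.04,-0.05,3.6],[0,0,0],32],[[0.04,-0.05,3.6],[0,0,0],32],[[0.04,-0.05,3.6],[0,0,0],2],[[0.04,-0.05,3.6],[0,0,0],2],[[0.04,-0.05,3.6],[0,0,0],2],[[0.04,-0.05,3.6],[0,0,0],2]])

```text
time: 71.8
tool_pos: [0.5243, -0.1944, 0.0155]
tool_rot: [0.0, 0.511, 0.859, -0.001]
contact_force: [-1.2, -0.7, 6.2]
gripper_width: 0.08
grasp_force: 59.7
```

Request:
jog_arm(targets=[[[0,0,-1.5],[0,0,0],2],[[0,0,-3.5],[0,0,0],2],[[0,0,-5],[0,0,0],2],[[0,0,-5],[0,0,0],2],[[0,0,-5],[0,0,0],2]])

```text
time: 72.42
tool_pos: [0.5223, -0.1931, 0.1368]
tool_rot: [-0.002, 0.511, 0.859, -0.001]
contact_force: [-1.2, 0.1, -2.4]
gripper_width: 0.079
grasp_force: 58.8
```

```bash
python3 gt.py 37 -48 140 0
```

```text
t 72.42 w 0.079 F [-1.2  0.1 -2.4] shift [ 5.86  4.71 -0.13] turn [-0.02 -0.04 -7.31] rows 6.0
```

Request:
jog_arm(targets=[[[5.86,4.71,0],[0,0,-7.31],2],[[5.86,4.71,0],[0,0,-7.31],2],[[5.86,4.71,0],[0,0,-7.31],2],[[5.86,4.71,0],[0,0,-7.31],2],[[5.86,4.71,0],[0,0,-7.31],2],[[5.86,4.71,0],[0,0,-7.31],2],[[5.86,4.71,1.2],[0,0,-7.31],2],[[5.86,4.71,1.2],[0,0,-7.31],2]])

```text
time: 73.42
tool_pos: [0.5527, -0.0081, 0.1028]
tool_rot: [-0.007, 0.026, 1.0, 0.0]
contact_force: [-0.2, 0.3, -1.7]
gripper_width: 0.083
grasp_force: 59.1
```

Request:
jog_arm(targets=[[[0,0,0],[0,0,0],2],[[0,0,0],[0,0,0],2]])

```text
time: 73.68
tool_pos: [0.5572, -0.0088, 0.109]
tool_rot: [-0.001, 0.026, 1.0, -0.0]
contact_force: [0.2, 0.1, -1.0]
gripper_width: 0.084
grasp_force: 59.2
```

```bash
python3 gt.py 37 -48 21 0; python3 legsh.py s16; python3 -c "
from h import *;print(state()['tool_pos'])"
```

```text
t 73.67 w 0.084 F [ 0.2  0.1 -1. ] shift [0.05 0.02 3.52] turn [-0.   -0.01 -0.  ] rows 2.0
A odd legs []
B tips [(18, 16.6, 22.3), (17, 61.1, 67.0)]
C even legs [(18, 16.4, 22.8), (31, 35.7, 56.1), (16, 60.2, 67.1)]
odd web y []
even web y [(50, -47), (70, -46)]
[ 0.55725555 -0.00878549  0.10921   ]
```

Request:
jog_arm(targets=[[[0.19,0.02,0.5],[0,0,0],2],[[0.19,0.02,1.0],[0,0,0],2],[[0.19,0.02,1.0],[0,0,0],2],[[0.19,0.02,1.8],[0,0,0],2],[[0.19,0.02,2.4],[0,0,0],2],[[0.19,0.02,2.75],[0,0,0],2],[[0.19,0.02,2.75],[0,0,0],2]])

```text
time: 74.6
tool_pos: [0.5508, -0.0078, 0.0382]
tool_rot: [-0.003, 0.026, 1.0, -0.0]
contact_force: [0.1, 0.9, -1.8]
gripper_width: 0.079
grasp_force: 59.3
```

```bash
python3 gt.py 33 -48 21 0; python3 legs.py s17
```

```text
t 74.6 w 0.079 F [ 0.1  0.9 -1.8] shift [-0.04 -0.01  0.69] turn [-0.   -0.04 -0.  ] rows 1.0
A odd legs [(13, -79.6, -73.4), (12, -36.1, -30.3), (13, -19.5, -12.7), (10, 24.4, 31.2)]
B tips [(14, -111.1, -104.0), (13, -79.2, -74.0), (14, -67.4, -59.1), (11, -48.6, -42.5), (12, -35.6, -28.8), (12, -18.0, -12.7), (11, -4.9, 1.3), (12, 13.8, 16.4), (12, 26.0, 31.4), (7, 59.3, 60.3)]
C even legs [(13, -112.2, -104.9), (8, -66.8, -61.0), (11, -48.3, -43.1), (10, -4.1, 1.3), (6, 14.5, 16.7), (23, 29.8, 45.8), (10, 58.4, 60.7)]
odd web y [(-70, 46), (-50, 48), (-30, 46), (-10, 47), (10, 47), (30, 46)]
even web y [(-110, -46), (-90, -47), (-70, -47), (-50, -47), (-30, -47), (-10, -46), (10, -43), (30, -42), (50, -45)]
```

Leg is clear on both sides; lower fully, release, and retreat aside for the check.

Request:
jog_arm(targets=[[[0,0,0.4],[0,0,0],2],[[0,0,0.62],[0,0,0],2],[[0,0,0.68],[0,0,0],2],[[0,0,0.68],[0,0,0],2],[[0,0,0.68],[0,0,0],22],[[0,0,0.68],[0,0,0],22],[[0,0,-1],[0,0,0],22],[[0,0,-4],[0,0,0],22]])

```text
time: 75.65
tool_pos: [0.5502, -0.0077, 0.1261]
tool_rot: [-0.004, 0.026, 1.0, 0.0]
contact_force: [1.2, 0.7, 1.1]
gripper_width: 0.218
grasp_force: 0.0
```

Request:
jog_arm(targets=[[[0,0,-2],[0,0,0],32],[[0,-5,-2],[0,0,0],32],[[0,-9,-2],[0,0,0],32],[[0,-9,-2],[0,0,0],32],[[0,-9,-2],[0,0,0],32],[[0,-9,-2],[0,0,0],32]])

```text
time: 76.4
tool_pos: [0.5401, -0.2351, 0.1776]
tool_rot: [-0.001, 0.028, 1.0, -0.0]
contact_force: [-0.0, -0.2, -0.4]
gripper_width: 0.32
grasp_force: 0.0
```

```bash
python3 legs.py s18; python3 m2.py m18; python3 - <<'E'
from rect import *
im=np.load("pics/m18top.npz")["im"]; im2=np.load("pics/m18side.npz")["im"]
a=rectify("top",im,(.5155,.036),-2.97,250,170,.05,2)
b=rectify("side",im2,(.4739,.2789),6.3,196,180,.003,2)
h=max(a.shape[0],b.shape[0]); p=lambda x:np.vstack([x,np.zeros((h-x.shape[0],x.shape[1],3),np.uint8)])
x=np.hstack([p(a),p(b)]); x=x[:,:]; x=cv2.resize(x,(796,int(h*796/x.shape[1]))); cv2.imwrite("pics/fin.png",x)
E
```

```text
A odd legs [(11, -80.6, -73.5), (14, -35.8, -29.5), (12, -18.9, -13.1), (13, 25.2, 31.6)]
B tips [(11, -110.8, -105.7), (11, -80.6, -72.1), (10, -67.5, -61.3), (10, -48.6, -43.1), (12, -36.9, -27.9), (11, -19.0, -12.0), (10, -4.5, 0.4), (12, 10.5, 17.6), (13, 25.4, 31.2), (13, 54.5, 61.2)]
C even legs [(13, -111.6, -104.0), (11, -67.2, -60.3), (13, -48.1, -42.9), (11, -4.3, 2.4), (11, 10.8, 18.0), (12, 54.2, 61.1)]
odd web y [(-70, 46), (-50, 47), (-30, 46), (-10, 46), (10, 47), (30, 46)]
even web y [(-110, -48), (-90, -47), (-70, -47), (-50, -46), (-30, -48), (-10, -47), (10, -45), (30, -47), (50, -47)]
top S 135 [ 0.5155  0.2395 61.2223 31.3428  7.0467] mat [ 40.8 -36.4]
top S 146 [ 0.5084  0.3115 60.8541 31.0464  5.7879] mat [41.6 36. ]
top S 132 [ 0.4325  0.2313 59.9036 30.5837  6.3114] mat [-42.6 -35.4]
184 167
side S 205 [ 0.4346  0.2392 60.3626 33.3189  6.5877] mat [-43.4 -35.1]
side S 230 [ 0.5182  0.2458 63.0383 34.1967  6.5434] mat [ 40.4 -37.8]
side S 248 [ 0.5107  0.3188 61.4628 32.7755  7.5791] mat [41.  35.6]
329 226
```

View pics/fin.png

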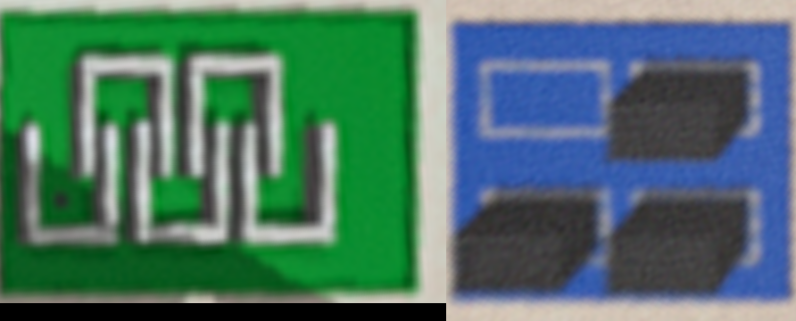

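The left panel shows the stop plus four interlocked, upright, alternating channels, from (25,240) to (335,235). The right panel shows three sinks within their outlines, each about 1.5 mm or less from centre. The job is done, so I'm handing it in.

```bash
python3 -c "
from plant import *
print(job_done())"
```

```text
the job is handed in; nothing more can be done
None
```

The job is handed in: all three heat sinks lie in white outlines on the mat, and all four loose channels are nested upright in an alternating, interlocked row from the stop channel; one channel tipped over during nesting (55 N read at the wrist) and was stood up and nested again.

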